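# Shingle the focus step target

### The arm

A 6-joint arm with a two-finger parallel gripper is mounted at the origin on the work surface. World frame = base frame: x ahead of the robot, y to its left, z up, the work surface at z = 0. Lengths are in mm, angles in rad, forces in N, time in s.
With the tool pointing down it reaches from about 275 to 750 mm from the base axis. Payload 10.2 kg.
Tool frame: the origin (TCP) lies midway between the tips of the shut fingers; the grasp point (between the pads) lies 19 mm behind it; z points along the fingers, y is the line along which they close (so a half turn about z gives the same grasp; the last joint's range is limited). The gripper opens to 85 mm and grips with 20 to 120 N. Pads are 22 mm wide; open, the fingers measure 114 mm over their backs; the gripper's body (76 mm by 85 mm) begins 54 mm behind the grasp point. The pads swing forward as they close: fully open they stand 13 mm farther back than shut.
Start: joints at [0.987, 0.313, 1.498, -0, 1.331, -0.223], TCP at [185.35, 491.199, 231.294] pointing down, gripper open.
Joint ranges: [-2.94, 2.94], [-0.97, 2.17], [0.19, 2.56], [-1.23, 4.37], [0.02, 3.11], [-2.88, 2.88]. Speed limits (rad/s): [2.39, 2.39, 3.01, 3.14, 3.14, 3.14].

### API

Orientations are given as a unit quaternion [w, x, y, z].
In Python, from rig import sense, capture, finish_job, find_in, place_of gives the robot as it stands. The module is installed in compiled form; this text tells all that it offers.
- The arm moves only by the shell command python3 -m jog 'ROWS' [FORCE]. ROWS is JSON, a list of rows, each an object of numbers: "tx", "ty", "tz": the shift along the tool's x, y, z in mm; "ax", "ay", "az": the turn, a rotation vector about the tool's x, y, z in rad; "jaw": the closure, from -1 (fully open) to 1 (shut), so that 0 is half open. In form: [{"tx": .., "ty": .., "tz": .., "ax": .., "ay": .., "az": .., "jaw": ..}, ...]. A call has 1 to 5 rows; each row shifts and turns the commanded pose from where the row before left it, along the tool's axes as they then stand; what a row does not reach is not made up. A row lasts 1/8 s, in which the tool goes at most 62.5 mm and 10.7 degrees, less where a joint would pass 70% of its speed; a pose out of reach is approached as far as the arm can. A call with a gripper value outside its range is refused whole. The fingers move at their own pace and stop on an object; FORCE is the grip in N (left out, the last holds). Time passes only in rows, so rows that do not move let the fingers close. It gives the time, the measured TCP pose, the force, the opening and the grip force at its end, in the units of the state.
- sense(): the state, without advancing time (a new reading comes with each control period).
- capture(name): name is "scene" or "top" or "wrist"; returns a dict with "color" (480x640x3 uint8, red, green, blue), "depth" (480x640 float32, mm along the optical axis (not along the pixel's ray), 0 where there is no reading), "fx", "fy", "cx", "cy" (pixels), "k1" (the pictures are not rectified: a ray, as slopes to the right and down, at radius r is drawn at 1 + k1 r^2 times it, then the intrinsics apply), "camera_from_world" (4x4, takes a point from world to camera coordinates); the wrist camera has in their place "mount" (4x4, takes a point from camera to tool coordinates, whose origin is the TCP and whose axes are the flange's). Camera axes: x right, y up, looking along -z (the intrinsics and any distortion apply to the point x, -y, -z); pixel columns grow to the right and rows downward; lengths in mm; the calibration is good to about 2 mm. A picture is of the moment at which its call begins: read the wrist's pose just before it.
- finish_job(): hands the job in; it is judged then, once.
Trained networks look in the newest picture that a camera, given by its name, has taken for a name from the list of things; names that differ only in an ending like _2 or _b are one class to them, and where a whole thing is asked for, a point or a joint stands for the part that bears it (a point fixed in the world has none). Each returns a list of dicts, best first, with "conf" (0 to 1); they miss things now and then, are a little off and sometimes report something else, mostly with a low value. They report only what shows in the picture. A call takes as long as a camera call. They do not tell look-alikes from the thing itself.
- find_in(query, camera): "centre" ([column, row] in pixels, amid what is visible of it).
- place_of(query, camera): "centre" ([column, row] in pixels: a listed point, or the origin of a listed thing).
The state is a dict: "time_s": time; "joints": joint angles; "dq": joint speeds; "tau": joint torques, N m; "eef_pos": TCP position; "ee_rot": TCP orientation; "force": force on the tool from outside, world axes, zero at the start; "wrist_torque": the same for the moment, N m; "grip_width": opening from 0.0 (shut) to 1.0 (fully open); "grip_force": force on a finger pad.
Only numpy, scipy, OpenCV 4.12 (cv2) and the standard library are available. Lean on these libraries where they do the work, as an engineer would, in place of code of your own. Each camera call takes 0.05 s, during which the arm holds its last target. There are 200 camera calls.

### The job

Build the focus step target on the sloped aluminium stand: lay the three white target plates overlapping up the slope like roof slates, the narrowest first at the bottom, then the middle one, then the widest, each centred and square with its lower edge on its own black line, lapping over the plate below. Then swing the wire bail down until it rests on the upper end of the widest plate, and leave the lens, the camera body and the jar where they stand.

Things in the scene. Friction and masses are not known exactly. Their poses are not given: they have to be found in the camera images.
- slope: Fixed stand's sloped bare aluminium board, 275 mm up the slope x 110 mm wide, rising away from the robot at 32 degrees; no side walls. Origin at the middle of its lower edge, on the upper face, 20 mm above the bench; x runs up the slope, y across it (level), z out of the face. Black lines cross it at x = 20, 80 and 140 mm. Released rubber-backed plates do not slide on it or on each other.
- line1 (a point): Middle of the lowest black line, on the board's face: lower edge of the narrow plate. Axes as the slope's. A fixed starter strip (80 mm wide, slope x 22 to 36 mm, 12 to 13 mm high) just above it carries that plate's lower end; its upper end rests on the board.
- line2 (a point): Middle of the second black line: the middle plate's lower edge comes over it, seen along the board's normal, resting on the narrow plate. Every laid plate has its upper end on the board and lies 7.7 degrees flatter than the board (24.3 degrees to level), its underside centre at slope x = line + 49.6, y = 0, z = 6.7 mm.
- line3 (a point): Middle of the top black line (60 mm from the second): the wide plate's lower edge comes over it, resting on the middle plate.
- plate_narrow: Flat white rigid plate with printed black bars and a thin rubber backing, 100 long (x, its up-slope direction) x 44 wide (y) x 8 mm thick (z), about 60 g, lies flat on the bench at the start with its printed face up; the same either end round. Origin at the centre of its underside, z up out of the printed face.
- plate_middle: Flat white rigid plate with printed black bars and a thin rubber backing, 100 long (x, its up-slope direction) x 54 wide (y) x 8 mm thick (z), about 75 g, lies flat on the bench at the start with its printed face up; the same either end round. Origin at the centre of its underside, z up out of the printed face.
- plate_wide: Flat white rigid plate with printed black bars and a thin rubber backing, 100 long (x, its up-slope direction) x 64 wide (y) x 8 mm thick (z), about 90 g, lies flat on the bench at the start with its printed face up; the same either end round. Origin at the centre of its underside, z up out of the printed face.
- bail (a joint): Angle (rad) of the steel wire bail at the head of the slope, hinged along the slope's y at slope x = 262, z = 16.8 mm. 0: parallel to the board, pointing down the slope, resting on the laid wide plate; grows as it opens; 1.57: square to the board; starts at 1.8 to 2.2, about upright. Friction holds it where left (1 to 2 N at the rod moves it). With no plate beneath it goes to -0.2.
- bail_rod (a point): Centre of the bail's round cross rod (10 mm diameter, 90 mm long along the slope's y, 50 mm from the hinge; two side arms at y = +-45 mm). Push it round along its arc; pushed straight down while half open it can jam under a rubbery fingertip. With the bail at 0 it lies at slope x = 212, z = 16.8 mm.
- lens: Bystander: black lens barrel standing on end, 76 mm diameter, 110 mm high; origin at the centre of its underside.
- camera_body: Bystander: black camera body, 55 x 130 x 96 mm with a 12 mm mount ring on its front (-x) face; origin at the centre of its underside.
- jar: Bystander: small glass jar with white cap, 56 mm diameter, 70 mm high; origin at the centre of its underside.
Things that resemble listed ones, but are neither listed nor needed, are in the scene too. What is shaped like the plate_middle but purple is not meant.

How it is judged:
By the outcome, as a careful person would: the job done as asked, in the order asked, and still so for the second after the job is handed in, with the robot touching nothing.
It also fails if it takes over 72 s, if anything falls off the work surface, if the arm or the gripper's body presses on something with over 40 N, if the wrist force passes 120 N, or if a joint passes its speed limit or range.

## Working session

There is one attempt and no reset: what is moved stays moved. The work goes in short steps, Python scripts to look and compute and a shell command to move; the robot and the scene stay as the last step left them, time stands still between calls to the robot, and variables do not carry over. Pictures are saved under pics/ and viewed, at most 13 in all, crops included, and the job is handed in when it is done.

```bash
mkdir -p pics
cat > h.py <<'E'
import numpy as np, cv2
from rig import *
from scipy.spatial.transform import Rotation as R
def rot(q): return R.from_quat([q[1],q[2],q[3],q[0]]).as_matrix()
def cam(name):
    s=sense(); c=capture(name)
    if 'mount' in c:
        T=np.eye(4);T[:3,:3]=rot(s['ee_rot']);T[:3,3]=s['eef_pos']
        c['wfc']=T@np.array(c['mount'])
    else: c['wfc']=np.linalg.inv(np.array(c['camera_from_world']))
    return c
def rays(c,px):
    px=np.asarray(px,float).reshape(-1,2)
    d=np.c_[(px[:,0]-c['cx'])/c['fx'],(px[:,1]-c['cy'])/c['fy']]
    u=d.copy()
    for _ in range(20): u=d/(1+c['k1']*(u**2).sum(1,keepdims=True))
    return np.c_[u[:,0],-u[:,1],-np.ones(len(u))]
def pts(c,px,z=None):
    """world pts from depth (z None) or plane z"""
    r=rays(c,px);px=np.asarray(px,float).reshape(-1,2)
    if z is None:
        d=c['depth'][px[:,1].round().astype(int).clip(0,479),px[:,0].round().astype(int).clip(0,639)]
        return (r*d[:,None])@c['wfc'][:3,:3].T+c['wfc'][:3,3]
    w=r@c['wfc'][:3,:3].T;o=c['wfc'][:3,3]
    return o+w*((z-o[2])/w[:,2])[:,None]
def proj(c,p):
    p=np.asarray(p,float).reshape(-1,3);T=np.linalg.inv(c['wfc'])
    q=p@T[:3,:3].T+T[:3,3];u=np.c_[q[:,0]/-q[:,2],-q[:,1]/-q[:,2]]
    u=u*(1+c['k1']*(u**2).sum(1,keepdims=True))
    return np.c_[u[:,0]*c['fx']+c['cx'],u[:,1]*c['fy']+c['cy']]
def save(c,n,crop=None,s=1):
    im=c['color'][:,:,::-1]
    if crop: im=im[crop[1]:crop[3],crop[0]:crop[2]]
    cv2.imwrite('pics/'+n,cv2.resize(im,None,fx=s,fy=s,interpolation=cv2.INTER_CUBIC))
E
python3 - <<'E'
from h import *
np.set_printoptions(precision=1,suppress=True)
ims=[]
for n in ['scene','top']:
    c=cam(n);save(c,n+'.png');print(n,c['wfc'][:3,3],c['fx'])
    for q in ['plate_narrow','plate_middle','plate_wide','line1','line2','line3','bail_rod','lens','camera_body','jar','slope']:
        for r in place_of(q,n)[:3]:
            print(q,round(r['conf'],2),np.array(r['centre']),pts(c,r['centre'])[0])
s=sense();print(s)
E
```

```text
scene [1280.6 -833.5 1121.4] 513.5732460809004
plate_narrow 0.75 [325.3 210.3] [440.2 270.5  11.8]
plate_middle 0.96 [229.6 333. ] [ 557.8 -307.6   10. ]
plate_middle 0.87 [311.6 326.7] [ 719.1 -153.6   10.5]
plate_middle 0.82 [266.5 306.9] [ 572.9 -175.9    8.4]
plate_wide 0.56 [192.1 313.7] [ 426.  -325.5    9.8]
line1 0.88 [309.6 244.1] [559.   38.3  87.7]
line1 0.57 [297.9 247.6] [528.2  19.9  69.3]
line2 0.88 [309.6 244.1] [559.   38.3  87.7]
line2 0.57 [297.9 247.6] [528.2  19.9  69.3]
line3 0.88 [309.6 244.1] [559.   38.3  87.7]
line3 0.57 [297.9 247.6] [528.2  19.9  69.3]
bail_rod 0.6 [341.4 220. ] [666.5  45.5 231.4]
bail_rod 0.31 [326.3 210.5] [441.2 274.9   8.6]
lens 0.69 [396. 233.] [705.3 300.5  29.5]
lens 0.21 [325.8 211.2] [438.1 276.1   3.2]
camera_body 0.73 [364.2 182.7] [460.3 478.4  20.1]
jar 0.78 [281.2 362.4] [ 746.8 -308.8   43.9]
slope 0.6 [278.7 248.2] [432.4  35.4   0.9]
top [ 455.6   38.1 1686.2] 618.2045710179003
plate_narrow 0.86 [226.4 290.9] [434.2 274.1   4.9]
plate_narrow 0.68 [321.2 282.1] [451.5  15.5   8.9]
plate_middle 0.96 [436.9 240.2] [ 556.5 -3
[... 499 characters left out ...]
e3 0.86 [318.7 275.9] [468.2  22.2  50.6]
line3 0.79 [310.2 235.8] [571.5  41.7  98.2]
line3 0.74 [318.3 257.2] [517.4  21.9  56.1]
bail_rod 0.67 [310.1 195.1] [659.   39.  228.2]
lens 0.65 [207.  199.4] [671.4 304.5 115.6]
camera_body 0.65 [146.  292.9] [434.4 479.1  71.6]
slope 0.78 [320.2 280.6] [455.6  18.2  15. ]
{'time_s': 1.2, 'joints': array([ 1. ,  0.3,  1.5, -0. ,  1.3, -0.2]), 'dq': array([-0., -0.,  0., -0.,  0.,  0.]), 'tau': array([  0. , -41.2, -26. ,  -0. ,   0. ,   0. ]), 'eef_pos': array([185.4, 491.2, 231.3]), 'ee_rot': array([ 0. ,  0.2,  1. , -0. ]), 'force': array([0. , 0.4, 0.1]), 'wrist_torque': array([0., 0., 0.]), 'grip_force': 0.0, 'grip_width': 0.9993854960953452}
```

View pics/top.png

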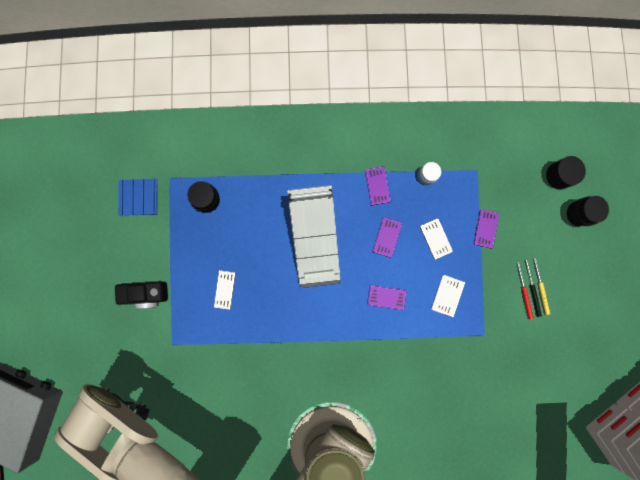

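View pics/scene.png

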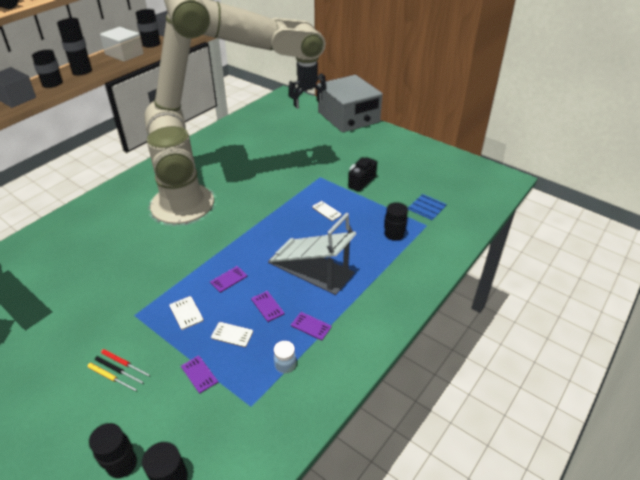

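Top view: three white plates at (225,290) narrow, (436,239) middle, (448,296) wide. Purple look-alikes are at (378,186), (388,237), (386,298) and (487,229). The slope runs from (320,283) up to (311,190), bail upright; jar at (430,173), lens at (203,197), camera body at (140,293). I choose the white ones by measured width.

```bash
cat >> h.py <<'E'
def plates(c,z=8,minlen=60):
    hsv=cv2.cvtColor(c['color'],cv2.COLOR_RGB2HSV)
    m=((hsv[:,:,1]<70)&(hsv[:,:,2]>150)).astype(np.uint8)
    m=cv2.morphologyEx(m,cv2.MORPH_CLOSE,np.ones((5,5)))
    out=[]
    for k in cv2.findContours(m,cv2.RETR_EXTERNAL,cv2.CHAIN_APPROX_NONE)[0]:
        if cv2.contourArea(k)<150: continue
        w=pts(c,k.reshape(-1,2),z)[:,:2].astype(np.float32)
        (x,y),(a,b),g=cv2.minAreaRect(w)
        if a<b: a,b,g=b,a,g+90
        if 80<a<125 and 30<b<85: out.append((x,y,a,b,(g+90)%180-90,k.reshape(-1,2).mean(0).round()))
    return out
E
python3 - <<'E'
from h import *
np.set_printoptions(precision=2,suppress=True)
c=cam('top')
for p in plates(c): print(p)
save(c,'crop.png',(190,170,500,330),2.5)
w=cam('wrist');print(np.array(w['mount']),w['fx'],w['k1'])
E
```

```text
(404.5250244140625, -329.0452575683594, 101.91363525390625, 65.85704040527344, -20.84996795654297, array([448., 296.]))
(438.1220397949219, 279.38006591796875, 101.79827880859375, 45.33104705810547, -9.424766540527344, array([224., 289.]))
(561.6820678710938, -302.43408203125, 101.00643157958984, 56.63810348510742, 21.9556884765625, array([436., 238.]))
[[  -0.      0.95    0.3    77.07]
 [   1.      0.      0.     -0.77]
 [   0.      0.3    -0.95 -141.18]
 [   0.      0.      0.      1.  ]] 392.8460308510577 -0.022157537149573373
```

View pics/crop.png

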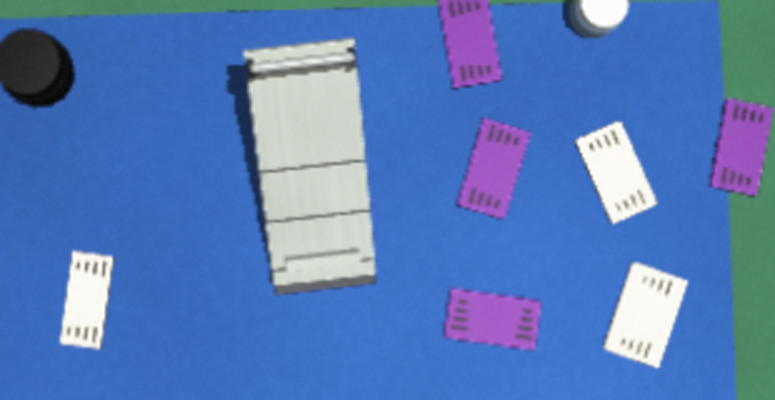

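```bash
cat >> h.py <<'E'
def dn(yaw): # tool pointing down, tool x at world yaw (deg)
    a=np.radians(yaw);x=np.array([np.cos(a),np.sin(a),0]);z=np.array([0,0,-1.]);return np.c_[x,np.cross(z,x),z]
def plan(p,Rt,n,R0=None,p0=None):
    s=sense();R0=rot(s['ee_rot']) if R0 is None else R0;p0=np.array(s['eef_pos']) if p0 is None else p0
    a=R.from_matrix(R0.T@Rt).as_rotvec();dp=(np.array(p)-p0)/n
    for k in range(n):
        Rk=R0@R.from_rotvec(a*k/n).as_matrix();t=Rk.T@dp
        print(k,'t',t.round(1),'a',(a/n).round(4))
    print('deg/row',np.degrees(np.linalg.norm(a))/n,'mm/row',np.linalg.norm(dp))
E
python3 - <<'E'
from h import *
plan([438,279,140],dn(170.6),7)
E
```

```text
0 t [-44.5 -15.6  13. ] a [-0.     -0.     -0.0281]
1 t [-44.  -16.9  13. ] a [-0.     -0.     -0.0281]
2 t [-43.5 -18.1  13. ] a [-0.     -0.     -0.0281]
3 t [-43.  -19.3  13. ] a [-0.     -0.     -0.0281]
4 t [-42.4 -20.5  13. ] a [-0.     -0.     -0.0281]
5 t [-41.8 -21.7  13. ] a [-0.     -0.     -0.0281]
6 t [-41.2 -22.9  13. ] a [-0.     -0.     -0.0281]
deg/row 1.6103201515497287 mm/row 48.90238526057977
```

```bash
python3 -m jog '[{"tx":-44.5,"ty":-15.6,"tz":13,"az":-0.028,"jaw":-0.5},{"tx":-44,"ty":-16.9,"tz":13,"az":-0.028,"jaw":-0.5},{"tx":-43.5,"ty":-18,"tz":13,"az":-0.028,"jaw":-0.5},{"tx":-43,"ty":-19.3,"tz":13,"az":-0.028,"jaw":-0.5}]'; python3 -m jog '[{"tx":-42.4,"ty":-20.5,"tz":13,"az":-0.028,"jaw":-0.5},{"tx":-41.8,"ty":-21.7,"tz":13,"az":-0.028,"jaw":-0.5},{"tx":-41.2,"ty":-22.9,"tz":13,"az":-0.028,"jaw":-0.5},{"jaw":-0.5},{"jaw":-0.5}]'
python3 - <<'E'
from h import *
w=cam('wrist');save(w,'w1.png')
for p in plates(w): print(p)
print(sense()['eef_pos'],rot(sense()['ee_rot']))
E
```

```text
[185.34831044 491.18235813 231.27577732] [[-9.35608514e-01  3.53039242e-01 -4.07118197e-05]
 [ 3.53039244e-01  9.35608511e-01 -7.40463387e-05]
 [ 1.19490617e-05 -8.36512550e-05 -9.99999996e-01]]schema error: expected keys tx, ty, tz, ax, ay, az, jaw
schema error: expected keys tx, ty, tz, ax, ay, az, jaw
```

View pics/w1.png

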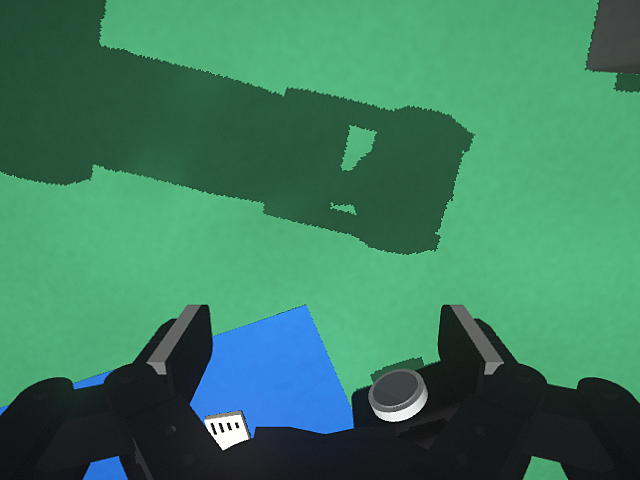

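```bash
python3 -m jog '[{"tx":-44.5,"ty":-15.6,"tz":13,"ax":0,"ay":0,"az":-0.028,"jaw":-0.5},{"tx":-44,"ty":-16.9,"tz":13,"ax":0,"ay":0,"az":-0.028,"jaw":-0.5},{"tx":-43.5,"ty":-18,"tz":13,"ax":0,"ay":0,"az":-0.028,"jaw":-0.5},{"tx":-43,"ty":-19.3,"tz":13,"ax":0,"ay":0,"az":-0.028,"jaw":-0.5}]'; python3 -m jog '[{"tx":-42.4,"ty":-20.5,"tz":13,"ax":0,"ay":0,"az":-0.028,"jaw":-0.5},{"tx":-41.8,"ty":-21.7,"tz":13,"ax":0,"ay":0,"az":-0.028,"jaw":-0.5},{"tx":-41.2,"ty":-22.9,"tz":13,"ax":0,"ay":0,"az":-0.028,"jaw":-0.5},{"tx":0,"ty":0,"tz":0,"ax":0,"ay":0,"az":0,"jaw":-0.5},{"tx":0,"ty":0,"tz":0,"ax":0,"ay":0,"az":0,"jaw":-0.5}]'
python3 - <<'E'
from h import *
w=cam('wrist');save(w,'w2.png')
for p in plates(w): print(p)
print(sense()['eef_pos'],rot(sense()['ee_rot']),sense()['grip_width'])
E
```

```text
time_s: 1.85
eef_pos: [330.8, 369.0, 179.0]
ee_rot: [0.0, 0.124, 0.992, 0.0]
force: [0.8, -0.1, -0.2]
grip_width: 0.75
grip_force: 0.0
time_s: 2.48
eef_pos: [437.6, 279.3, 140.4]
ee_rot: [-0.0, 0.082, 0.997, 0.0]
force: [-0.8, 1.1, 0.0]
grip_width: 0.748
grip_force: 0.0
(436.3482971191406, 278.4493713378906, 98.7741470336914, 43.95008087158203, -9.42681884765625, array([325., 215.]))
[437.33686206 279.63779183 140.61293061] [[-9.86560411e-01  1.63396768e-01  2.28876603e-04]
 [ 1.63396835e-01  9.86560377e-01  3.11492197e-04]
 [-1.74903769e-04  3.44703582e-04 -9.99999925e-01]] 0.7523477167336438
```

View pics/w2.png

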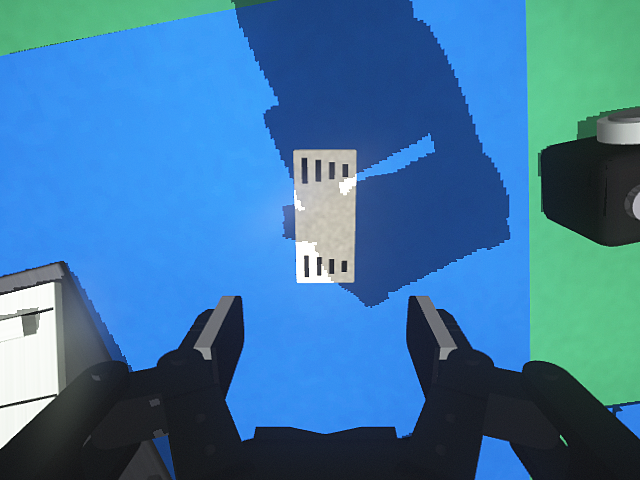

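The wrist image shows the narrow plate at (325,215), square between the fingers and well below them. The top-left corner of the slope is at the lower left.

```bash
python3 -m jog '[{"tx":0.8,"ty":-1.3,"tz":45,"ax":0,"ay":0,"az":0,"jaw":-0.25},{"tx":0,"ty":0,"tz":50,"ax":0,"ay":0,"az":0,"jaw":-0.25},{"tx":0,"ty":0,"tz":34,"ax":0,"ay":0,"az":0,"jaw":-0.25},{"tx":0,"ty":0,"tz":3,"ax":0,"ay":0,"az":0,"jaw":-0.25},{"tx":0,"ty":0,"tz":1.5,"ax":0,"ay":0,"az":0,"jaw":-0.25}]' 40; for i in 1 2 3; do python3 -m jog '[{"tx":0,"ty":0,"tz":1.5,"ax":0,"ay":0,"az":0,"jaw":-0.25}]'; done
```

```text
time_s: 3.15
eef_pos: [437.3, 278.6, 8.2]
ee_rot: [0.001, 0.082, 0.997, 0.0]
force: [0.2, 0.6, 0.4]
grip_width: 0.624
grip_force: 0.0
time_s: 3.28
eef_pos: [437.6, 278.4, 6.8]
ee_rot: [0.001, 0.082, 0.997, 0.001]
force: [0.8, 0.1, -1.0]
grip_width: 0.625
grip_force: 0.0
time_s: 3.4
eef_pos: [437.3, 278.1, 4.7]
ee_rot: [0.001, 0.082, 0.997, 0.0]
force: [1.1, 0.5, -0.2]
grip_width: 0.626
grip_force: 0.0
time_s: 3.52
eef_pos: [437.1, 277.9, 2.6]
ee_rot: [0.0, 0.082, 0.997, 0.0]
force: [-0.2, -0.0, 0.2]
grip_width: 0.628
grip_force: 0.0
```

```bash
python3 -m jog '[{"tx":0,"ty":0,"tz":1.5,"ax":0,"ay":0,"az":0,"jaw":-0.25}]'|grep -E 'pos|force:';python3 -m jog '[{"tx":0,"ty":0,"tz":1.5,"ax":0,"ay":0,"az":0,"jaw":-0.25}]'|grep -E 'pos|force:'; python3 -m jog '[{"tx":0,"ty":0,"tz":1,"ax":0,"ay":0,"az":0,"jaw":-0.25}]'|grep -E 'pos|force:'
```

```text
eef_pos: [436.9, 277.8, 0.9]
force: [-0.0, 0.3, 0.4]
grip_force: 0.0
eef_pos: [436.9, 277.8, -0.8]
force: [1.0, -0.6, -0.1]
grip_force: 0.0
eef_pos: [436.8, 277.8, -1.8]
force: [0.1, -0.3, 0.2]
grip_force: 0.0
```

```bash
python3 -m jog '[{"tx":0,"ty":0,"tz":-0.8,"ax":0,"ay":0,"az":0,"jaw":0.2},{"tx":0,"ty":0,"tz":0,"ax":0,"ay":0,"az":0,"jaw":0.2},{"tx":0,"ty":0,"tz":0,"ax":0,"ay":0,"az":0,"jaw":0.2}]' 40; python3 -m jog '[{"tx":0,"ty":0,"tz":-20,"ax":0,"ay":0,"az":0,"jaw":0.2},{"tx":0,"ty":0,"tz":-40,"ax":0,"ay":0,"az":0,"jaw":0.2},{"tx":0,"ty":0,"tz":-50,"ax":0,"ay":0,"az":0,"jaw":0.2},{"tx":0,"ty":0,"tz":-50,"ax":0,"ay":0,"az":0,"jaw":0.2},{"tx":0,"ty":0,"tz":-40,"ax":0,"ay":0,"az":0,"jaw":0.2}]'
python3 - <<'E'
from h import *
# slope fit from top image: board silhouette
c=cam('top')
hsv=cv2.cvtColor(c['color'],cv2.COLOR_RGB2HSV)
m=((hsv[:,:,1]<70)&(hsv[:,:,2]>60)).astype(np.uint8);m[:,:270]=0;m[:,350:]=0;m[:175]=0;m[300:]=0
g=cv2.cvtColor(c['color'],cv2.COLOR_RGB2GRAY)
# edges: per row left/right boundary of grey region rows 205..275
P=[]
for r in range(208,276):
    q=np.where(m[r])[0]; q=q[(q>280)&(q<345)]; P.append((r,q.min(),q.max(),len(q)))
P=np.array(P);print(P[::6])
print(g[170:290,300],g[170:295,325])
E
```

```text
time_s: 4.28
eef_pos: [436.8, 277.8, -1.0]
ee_rot: [-0.0, 0.082, 0.997, -0.0]
force: [1.0, -0.2, 0.3]
grip_width: 0.504
grip_force: 40.6
time_s: 4.9
eef_pos: [436.8, 277.8, 201.1]
ee_rot: [0.001, 0.082, 0.997, 0.0]
force: [0.3, -0.4, -0.9]
grip_width: 0.502
grip_force: 40.9
[[208 289 333  45]
 [214 290 333  44]
 [220 291 334  44]
 [226 292 335  44]
 [232 293 335  43]
 [238 293 336  44]
 [244 294 336  43]
 [250 295 337  43]
 [256 296 337  42]
 [262 296 338  43]
 [268 297 338  42]
 [274 298 339  42]]
[114 115 114 113 102  99 102 101 101 101 100 101 102  99 100 102 102 102
 121 161 206 213 212 205 177 197 221 170 102 103 130 202 208 207 207 207
 206 207 205 205 204 204 206 204 203 204 205 205 205 205 208 205 206 207
 206 207 207 206 207 208 208 207 208 207 207 206 203 178 134 198 205 205
 204 204 204 202 203 203 203 203 201 201 203 202 202 201 200 184 121 195
 204 203 203 203 204 203 205 205 205 205 206 207 207 208 208 207 202 175
 144 196 203 202 206 188 116  83  80  89  99 103] [112 111 106  83 100 103 102 102 102 102 102 103 104 104 105 113 145 207
 213 212 207 178 202 234 177 106 107 134 203 209 209 208 207 208 206 207
 206 205 205 206 205 207 205 206 205 205 204 205 206 205 206 205 206 206
 205 205 205 205 207 206 207 207 207 204 190 126 200 207 208 207 207 209
 209 209 210 209 211 210 210 211 210 211 210 209 195 142 202 210 210 211
 211 210 212 211 211 212 213 213 212 204 162 155 207 217 216 216 214 214
 213 212 199 141 107 100  99  87 105 106 107 107 107 107 109 107 109]
```

```bash
cat >> h.py <<'E'
th=np.radians(32)
def slopeT(v):
    a=v[2];Rz=R.from_euler('z',a).as_matrix();x=np.array([np.cos(th),0,np.sin(th)]);y=np.array([0,1.,0]);z=np.cross(x,y)
    T=np.eye(4);T[:3,:3]=Rz@np.c_[x,y,z];T[:3,3]=[v[0],v[1],20];return T
def sp(T,p): p=np.asarray(p,float).reshape(-1,3);return p@T[:3,:3].T+T[:3,3]
def toslope(c,T,px):
    r=rays(c,px)@c['wfc'][:3,:3].T;o=c['wfc'][:3,3];n=T[:3,2]
    w=o+r*(((T[:3,3]-o)@n)/(r@n))[:,None];return (w-T[:3,3])@T[:3,:3]
E
python3 - <<'E'
from h import *
from scipy.optimize import least_squares
c=cam('top')
hsv=cv2.cvtColor(c['color'],cv2.COLOR_RGB2HSV)
m=((hsv[:,:,1]<70)&(hsv[:,:,2]>60))
L=[];Rr=[]
for r in range(208,276):
    q=np.where(m[r,281:346])[0]+281;L.append((q.min()-.5,r));Rr.append((q.max()+.5,r))
l3=[(300,238.1),(325,235)];l2=[(300,258),(325,255)]
f=lambda v:np.r_[toslope(c,slopeT(v),L)[:,1]-55,toslope(c,slopeT(v),Rr)[:,1]+55,10*(toslope(c,slopeT(v),l3)[:,0]-140),10*(toslope(c,slopeT(v),l2)[:,0]-80)]
s=least_squares(f,[448,20,.09],loss='soft_l1');print(s.x,np.degrees(s.x[2]));r=s.fun;print(r[:68].mean(),r[68:136].mean(),r[136:]/10)
T=slopeT(s.x)
for x in (69.6,129.6,189.6): print(x,sp(T,[x,0,6.7]))
# view pose: tool down over slope
plan([sp(T,[110,0,0])[0][0]+30,sp(T,[110,0,0])[0][1],290],dn(180+np.degrees(s.x[2])),5)
E
```

```text
[4.52317078e+02 2.03812246e+01 8.95272181e-02] 5.12953174948279
0.6689147576913328 -0.6596995673265178 [-0.73506539 -0.2281231   0.48765076  0.69229753]
69.6 [[507.5686005   25.3409979   62.56430303]]
129.6 [[558.24770615  29.8903182   94.35945889]]
189.6 [[608.92681179  34.4396385  126.15461474]]
0 t [-35.3 -44.7 -17.3] a [ 0.0006  0.0015 -0.0508]
1 t [-33.  -46.5 -17.3] a [ 0.0006  0.0015 -0.0508]
2 t [-30.5 -48.1 -17.3] a [ 0.0006  0.0015 -0.0508]
3 t [-28.  -49.6 -17.3] a [ 0.0006  0.0015 -0.0508]
4 t [-25.5 -51.  -17.3] a [ 0.0006  0.0015 -0.0508]
deg/row 2.9139410300971678 mm/row 59.544270805726505
```

```bash
python3 -m jog '[{"tx":-35.3,"ty":-44.7,"tz":-17.3,"ax":0,"ay":0,"az":-0.051,"jaw":0.2},{"tx":-33,"ty":-46.5,"tz":-17.3,"ax":0,"ay":0,"az":-0.051,"jaw":0.2},{"tx":-30.5,"ty":-48,"tz":-17.3,"ax":0,"ay":0,"az":-0.051,"jaw":0.2},{"tx":-28,"ty":-49.6,"tz":-17.3,"ax":0,"ay":0,"az":-0.051,"jaw":0.2},{"tx":-25.5,"ty":-51,"tz":-17.3,"ax":0,"ay":0,"az":-0.051,"jaw":0.2}]';python3 -m jog '[{"tx":0,"ty":0,"tz":0,"ax":0,"ay":0,"az":0,"jaw":0.2},{"tx":0,"ty":0,"tz":0,"ax":0,"ay":0,"az":0,"jaw":0.2}]'
python3 - <<'E'
from h import *
np.set_printoptions(precision=1,suppress=True)
w=cam('wrist');cv2.imwrite('w3.png',w['color'][:,:,::-1])
import pickle;pickle.dump(w,open('w3.pkl','wb'))
T=slopeT([452.3,20.4,.0895]);im=w['color'][:,:,::-1].copy()
for x in (0,20,80,140,275):
    a=proj(w,sp(T,[[x,-55,0],[x,55,0]]));print(x,a.ravel());cv2.line(im,*[tuple(int(v) for v in q) for q in a],(0,0,255),1)
cv2.imwrite('pics/w3.png',im)
E
```

```text
time_s: 5.62
eef_pos: [574.6, 26.6, 285.1]
ee_rot: [-0.001, -0.046, 0.999, 0.0]
force: [1.4, 0.2, -0.5]
grip_width: 0.501
grip_force: 40.9
time_s: 5.88
eef_pos: [573.7, 28.7, 284.4]
ee_rot: [-0.001, -0.045, 0.999, 0.0]
force: [-0.1, 0.5, -1.7]
grip_width: 0.5
grip_force: 41.0
0 [270.9  61.5 386.   61.5]
20 [270.1  79.5 386.9  79.6]
80 [267.7 137.1 389.7 137.1]
140 [265.1 200.1 392.6 200.1]
275 [258.6 364.4 400.  364.4]
```

View pics/w3.png

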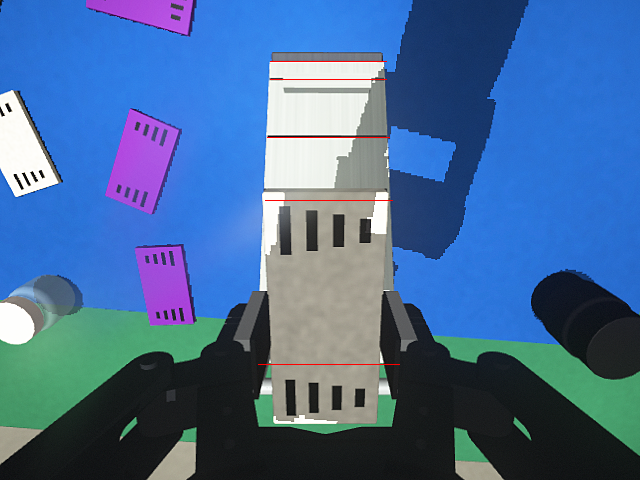

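The wrist view shows the board between (271,55) and (389,135), with line 2 at row 136. The gripped plate spans rows 192–420, and my overlay is 1–2 px off.

```bash
cat > fit.py <<'E'
from h import *
import pickle
from scipy.optimize import least_squares
np.set_printoptions(precision=2,suppress=True)
w=pickle.load(open('w3.pkl','rb'));c=w['color'];hsv=cv2.cvtColor(c,cv2.COLOR_RGB2HSV);g=cv2.cvtColor(c,cv2.COLOR_RGB2GRAY).astype(float)
m=hsv[:,:,1]<100
L=[];Rr=[]
for r in range(88,185,2):
    q=np.where(m[r,240:410])[0]+240;L.append((q.min()-.5,r));Rr.append((q.max()+.5,r))
print(L[::8],Rr[::8])
def dark(col,a,b):
    s=g[a:b,col];d=(s[0]+s[-1])/2-s;d[d<15]=0;return (np.arange(a,b)*d).sum()/d.sum()
l2=[(x,dark(x,130,143)) for x in range(285,330,5)];l1=[(x,dark(x,74,85)) for x in range(295,360,10)]
print(np.array(l2)[:,1],np.array(l1)[:,1])
f=lambda v:np.r_[toslope(w,slopeT(v),L)[:,1]-55,toslope(w,slopeT(v),Rr)[:,1]+55,3*(toslope(w,slopeT(v),l1)[:,0]-20),3*(toslope(w,slopeT(v),l2)[:,0]-80)]
s=least_squares(f,[452,20,.09],loss='soft_l1');r=s.fun;n=len(L);print(s.x,np.degrees(s.x[2]),r[:n].mean(),r[n:2*n].mean(),r[2*n:2*n+7].mean()/3,r[2*n+7:].mean()/3)
# plate in hand
M=np.array(w['mount'])
def intool(px,z):
    d=rays(w,px)@M[:3,:3].T;o=M[:3,3];return o+d*((z-o[2])/d[:,2])[:,None]
print(g[184:200,330],g[410:430,330],g[280,258:285],g[280,370:390])
e=[(330,191.5),(330,418),(283,205),(376,205)]
print(intool(e,-9))
E
python3 fit.py
```

```text
[(np.float64(267.5), 88), (np.float64(267.5), 104), (np.float64(266.5), 120), (np.float64(265.5), 136), (np.float64(264.5), 152), (np.float64(264.5), 168), (np.float64(263.5), 184)] [(np.float64(384.5), 88), (np.float64(385.5), 104), (np.float64(386.5), 120), (np.float64(387.5), 136), (np.float64(387.5), 152), (np.float64(388.5), 168), (np.float64(389.5), 184)]
[135.82 135.81 135.81 135.81 135.79 135.79 135.99 135.98 135.98] [nan nan nan nan nan nan nan]fit.py:12: RuntimeWarning: invalid value encountered in scalar divide
  s=g[a:b,col];d=(s[0]+s[-1])/2-s;d[d<15]=0;return (np.arange(a,b)*d).sum()/d.sum()
Traceback (most recent call last):
  File "fit.py", line 16, in <module>
    s=least_squares(f,[452,20,.09],loss='soft_l1');r=s.fun;n=len(L);print(s.x,np.degrees(s.x[2]),r[:n].mean(),r[n:2*n].mean(),r[2*n:2*n+7].mean()/3,r[2*n+7:].mean()/3)
ValueError: Residuals are not finite in the initial point.
```

```bash
sed -i 's/;l1=\[.*$/;l1=[]/; s/print(np.array(l2).*$//; s/,3\*(toslope(w,slopeT(v),l1)\[:,0\]-20)//; s/r\[2\*n:2\*n+7\].mean()\/3,r\[2\*n+7:\]/r[2*n:]/; s/(283,205),(376,205)/(283,300)/' fit.py
cat >> fit.py <<'E'
T=slopeT(s.x);print('bottom edge',proj(w,sp(T,[0,0,0])),g[50:66,320],'TCP',w['wfc'][:3,:3]@-np.linalg.inv(M)[:3,:3].T[0]*0)
E
python3 fit.py
```

```text
[(np.float64(267.5), 88), (np.float64(267.5), 104), (np.float64(266.5), 120), (np.float64(265.5), 136), (np.float64(264.5), 152), (np.float64(264.5), 168), (np.float64(263.5), 184)] [(np.float64(384.5), 88), (np.float64(385.5), 104), (np.float64(386.5), 120), (np.float64(387.5), 136), (np.float64(387.5), 152), (np.float64(388.5), 168), (np.float64(389.5), 184)]
[586.75  30.    -3.06] -175.22601946820706 0.10727908544277175 -0.11087004963223221 0.006358030037718423
[239. 240. 242. 252. 173. 136. 141. 141. 165. 174. 173. 172. 171. 171.
 168. 169.] [161. 158. 157. 156. 152. 150. 146. 149. 148. 149. 137. 255. 255. 244.
 123. 125. 133. 130. 131. 134.] [111. 112. 236. 250. 246. 245. 245. 252. 209. 142. 161. 167. 162. 165.
 165. 162. 163. 164. 162. 164. 162. 160. 158. 158. 157. 158. 157.] [156. 158. 159. 161. 160. 162. 161. 162. 160. 159. 159. 158. 156. 141.
 142. 142. 139. 138. 138. 142.]
[[ 50.54   0.89  -9.  ]
 [-45.27   1.25  -9.  ]
 [  9.44 -16.51  -9.  ]]
bottom edge [[325.8  199.52]] [128. 129.  80. 118. 128. 128. 125. 128. 126. 123. 117. 160. 255. 241.
 239. 239.] TCP [ 0.  0. -0.]
```

```bash
sed -i 's/L)\[:,1\]-55/L)[:,1]+55/; s/Rr)\[:,1\]+55/Rr)[:,1]-55/; s/(330,418),(283,300)/(330,423.5),(266.8,280),(382.8,280)/' fit.py
cat >> fit.py <<'E'
im=c[:,:,::-1].copy();v=s.x
cv2.imwrite('pics/w3b.png',cv2.resize(im[170:440,230:420],None,fx=2.2,fy=2.2))
E
python3 fit.py|tail -n +2
```

```text
[451.47  18.41   0.09] 5.035961381371603 0.19732078750897072 -0.2017136753259805 -0.017144093687824758
[239. 240. 242. 252. 173. 136. 141. 141. 165. 174. 173. 172. 171. 171.
 168. 169.] [161. 158. 157. 156. 152. 150. 146. 149. 148. 149. 137. 255. 255. 244.
 123. 125. 133. 130. 131. 134.] [111. 112. 236. 250. 246. 245. 245. 252. 209. 142. 161. 167. 162. 165.
 165. 162. 163. 164. 162. 164. 162. 160. 158. 158. 157. 158. 157.] [156. 158. 159. 161. 160. 162. 161. 162. 160. 159. 159. 158. 156. 141.
 142. 142. 139. 138. 138. 142.]
[[ 50.54   0.89  -9.  ]
 [-48.14   1.26  -9.  ]
 [ 17.58 -22.19  -9.  ]
 [ 17.59  20.39  -9.  ]]
bottom edge [[326.49  60.28]] [128. 129.  80. 118. 128. 128. 125. 128. 126. 123. 117. 160. 255. 241.
 239. 239.] TCP [ 0.  0. -0.]
```

View pics/w3b.png

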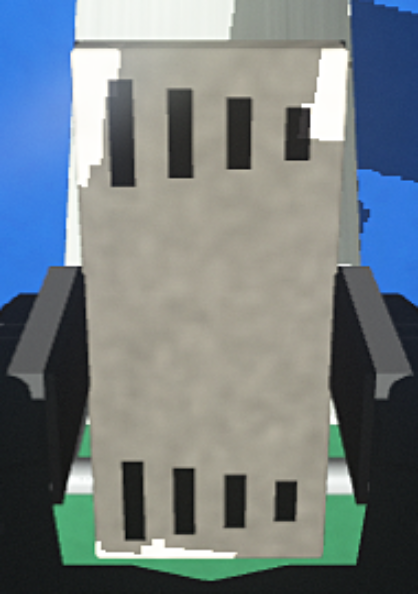

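```bash
cat >> fit.py <<'E'
print('----',w['cx'],w['cy'])
q=np.array([(72,48),(346,48),(97,556),(323,556)])/2.2+[230,170]
for z in (-9,-6): t=intool(q,z);print(t,t.mean(0),t[1]-t[0],t[3]-t[2])
E
python3 fit.py|sed -n '/----/,$p'
```

```text
---- 324.84364948613927 233.55488243515
[[ 50.44 -22.1   -9.  ]
 [ 50.43  20.46  -9.  ]
 [-47.79 -22.19  -9.  ]
 [-47.77  20.89  -9.  ]] [ 1.33 -0.73 -9.  ] [-0.01 42.56  0.  ] [ 0.02 43.09  0.  ]
[[ 49.82 -22.59  -6.  ]
 [ 49.82  20.94  -6.  ]
 [-50.63 -22.68  -6.  ]
 [-50.61  21.39  -6.  ]] [-0.4  -0.73 -6.  ] [-0.01 43.53  0.  ] [ 0.02 44.07  0.  ]
```

```bash
sed -i "s/c\['wfc'\]=T@np.array(c\['mount'\])/c['mount']=np.array(c['mount']);c['mount'][1,3]+=.75;c['mount'][2,3]-=2.5;c['wfc']=T@c['mount']/" h.py
sed -i "s/^w=pickle.load(open('w3.pkl','rb'));/w=pickle.load(open('w3.pkl','rb'));D=np.eye(4);M0=np.array(w['mount']);M1=M0.copy();M1[1,3]+=.75;M1[2,3]-=2.5;w['wfc']=w['wfc']@np.linalg.inv(M0)@M1;w['mount']=M1;/" fit.py
cat >> fit.py <<'E'
from scipy.spatial.transform import Rotation as R
def placeR(T,pitch): # tool x down-slope of plate, tool z = -plate normal; plate flatter than board by 7.7
    Ry=R.from_euler('y',pitch).as_matrix();A=T[:3,:3]@Ry;return np.c_[-A[:,0],A[:,1],-A[:,2]]
RP=placeR(T,np.radians(7.7));print(RP)
np.savez('slope.npz',v=s.x,RP=RP)
# TCP when laid: plate origin in tool (-0.4,0,-1)
p=sp(T,[69.6,0,6.7])[0]-RP@np.array([-.4,0,-1.]);print('place',p)
plan(p+T[:3,2]*45,RP,5)
E
python3 fit.py|sed -n '1,2p;/----/,$p'
```

```text
[(np.float64(267.5), 88), (np.float64(267.5), 104), (np.float64(266.5), 120), (np.float64(265.5), 136), (np.float64(264.5), 152), (np.float64(264.5), 168), (np.float64(263.5), 184)] [(np.float64(384.5), 88), (np.float64(385.5), 104), (np.float64(386.5), 120), (np.float64(387.5), 136), (np.float64(387.5), 152), (np.float64(388.5), 168), (np.float64(389.5), 184)]
[451.52  19.11   0.09] 5.089634940590712 -0.17170414283473812 0.1745000381064623 0.01823056281704933
---- 324.84364948613927 233.55488243515
[[ 49.93 -21.76  -9.  ]
 [ 49.92  21.61  -9.  ]
 [-50.16 -21.85  -9.  ]
 [-50.13  22.05  -9.  ]] [-0.11  0.02 -9.  ] [-0.01 43.37  0.  ] [ 0.02 43.9   0.  ]
[[ 49.31 -22.24  -6.  ]
 [ 49.31  22.09  -6.  ]
 [-53.   -22.34  -6.  ]
 [-52.97  22.54  -6.  ]] [-1.84  0.02 -6.  ] [-0.01 44.33  0.  ] [ 0.02 44.88  0.  ]
[[-0.91 -0.09  0.41]
 [-0.08  1.    0.04]
 [-0.41  0.   -0.91]]
place [506.82  24.03  61.49]
0 t [18.1  0.2 37. ] a [ 0.   -0.09  0.  ]
1 t [21.2  0.2 35.4] a [ 0.   -0.09  0.  ]
2 t [24.1  0.2 33.4] a [ 0.   -0.09  0.  ]
3 t [26.9  0.2 31.2] a [ 0.   -0.09  0.  ]
4 t [29.4  0.2 28.9] a [ 0.   -0.09  0.  ]
deg/row 4.8809036786692985 mm/row 41.208437609885884
```

```bash
python3 -m jog '[{"tx":18.1,"ty":0.2,"tz":37,"ax":0,"ay":-0.09,"az":0,"jaw":0.2},{"tx":21.2,"ty":0.2,"tz":35.4,"ax":0,"ay":-0.09,"az":0,"jaw":0.2},{"tx":24.1,"ty":0.2,"tz":33.4,"ax":0,"ay":-0.09,"az":0,"jaw":0.2},{"tx":26.9,"ty":0.2,"tz":31.2,"ax":0,"ay":-0.09,"az":0,"jaw":0.2},{"tx":29.4,"ty":0.2,"tz":28.9,"ax":0,"ay":-0.066,"az":0,"jaw":0.2}]';python3 -m jog '[{"tx":0,"ty":0,"tz":0,"ax":0,"ay":0,"az":0,"jaw":0.2},{"tx":0,"ty":0,"tz":0,"ax":0,"ay":0,"az":0,"jaw":0.2}]'
cat >> h.py <<'E'
def lay(x,off,up,n,R0=None):
    d=np.load('slope.npz');T=slopeT(d['v']);RP=d['RP'];p=sp(T,[x,0,6.7])[0]-RP@np.array(off)+T[:3,2]*up
    plan(p,RP,n)
    s=sense();Rn=rot(s['ee_rot']);o=np.array(s['eef_pos'])+Rn@np.array(off);print('plate origin in slope',((o-T[:3,3])@T[:3,:3]).round(2),'rot err',R.from_matrix(RP.T@Rn).as_rotvec().round(4),'force',np.round(s['force'],1))
E
python3 -c "
from h import *
lay(69.6,[-.2,0,-1.],8,1)"
```

```text
time_s: 6.55
eef_pos: [483.9, 22.5, 98.6]
ee_rot: [0.212, -0.045, 0.976, 0.009]
force: [0.9, 0.1, -1.6]
grip_width: 0.501
grip_force: 41.0
time_s: 6.8
eef_pos: [486.6, 21.8, 100.7]
ee_rot: [0.212, -0.045, 0.976, 0.009]
force: [-0.0, 0.0, -0.3]
grip_width: 0.496
grip_force: 41.0
0 t [-1.4  0.4 36.1] a [0.0006 0.0033 0.0023]
deg/row 0.23243062556254154 mm/row 36.167807314552874
plate origin in slope [72.92 -0.45 50.71] rot err [-0.0006 -0.0033 -0.0023] force [-0.   0.  -0.3]
```

```bash
python3 -m jog '[{"tx":-0.7,"ty":0.2,"tz":18,"ax":0,"ay":0.003,"az":0.002,"jaw":0.2},{"tx":-0.7,"ty":0.2,"tz":18,"ax":0,"ay":0,"az":0,"jaw":0.2},{"tx":0,"ty":0,"tz":0,"ax":0,"ay":0,"az":0,"jaw":0.2}]'
python3 -c "
from h import *
lay(69.6,[-.2,0,-1.],0,5)"
```

```text
time_s: 7.18
eef_pos: [502.7, 23.5, 67.7]
ee_rot: [0.21, -0.044, 0.977, 0.01]
force: [-0.0, -0.2, -1.1]
grip_width: 0.498
grip_force: 41.0
0 t [-0.3  0.   1.5] a [ 0.0002 -0.0002  0.    ]
1 t [-0.3  0.   1.5] a [ 0.0002 -0.0002  0.    ]
2 t [-0.3  0.   1.5] a [ 0.0002 -0.0002  0.    ]
3 t [-0.3  0.   1.5] a [ 0.0002 -0.0002  0.    ]
4 t [-0.3  0.   1.5] a [ 0.0002 -0.0002  0.    ]
deg/row 0.015504701062689641 mm/row 1.5051587148939198
plate origin in slope [69.18 -0.12 14.21] rot err [-0.0011  0.0008 -0.0002] force [-0.  -0.2 -1.1]
```

```bash
python3 -m jog '[{"tx":-0.3,"ty":0,"tz":1.5,"ax":0,"ay":0,"az":0,"jaw":0.2},{"tx":-0.3,"ty":0,"tz":1.5,"ax":0,"ay":0,"az":0,"jaw":0.2},{"tx":-0.3,"ty":0,"tz":1.5,"ax":0,"ay":0,"az":0,"jaw":0.2}]'|grep -E 'pos|force:'; python3 -m jog '[{"tx":-0.2,"ty":0,"tz":1.2,"ax":0,"ay":0,"az":0,"jaw":0.2}]'|grep -E 'pos|force:'; python3 -m jog '[{"tx":-0.2,"ty":0,"tz":1,"ax":0,"ay":0,"az":0,"jaw":0.2}]'|grep -E 'pos|force:'
python3 -c "
from h import *
lay(69.6,[-.2,0,-1.],0,1)"
```

```text
eef_pos: [504.6, 23.4, 64.1]
force: [-0.3, -0.4, 0.1]
grip_force: 41.0
eef_pos: [505.2, 23.4, 62.8]
force: [0.1, -0.6, -1.5]
grip_force: 41.0
eef_pos: [505.7, 23.5, 61.8]
force: [-0.6, 0.7, -1.1]
grip_force: 41.0
0 t [-1.2  0.4  0.8] a [ 0.0005 -0.0011 -0.0008]
deg/row 0.08237087926144267 mm/row 1.4551422252603214
plate origin in slope [68.56 -0.44  7.62] rot err [-0.0005  0.0011  0.0008] force [-0.6  0.7 -1.1]
```

```bash
python3 -m jog '[{"tx":-0.9,"ty":0.3,"tz":0.5,"ax":0,"ay":0,"az":0,"jaw":0.2}]'|grep -E 'pos|force:'; python3 -m jog '[{"tx":-0.1,"ty":0,"tz":0.5,"ax":0,"ay":0,"az":0,"jaw":0.2}]'|grep -E 'pos|force:';  python3 -m jog '[{"tx":0,"ty":0,"tz":0.5,"ax":0,"ay":0,"az":0,"jaw":0.2}]'|grep -E 'pos|force:'
python3 -c "
from h import *
lay(69.6,[-.2,0,-1.],0,1)"
```

```text
eef_pos: [506.7, 23.9, 61.7]
force: [0.1, -0.3, -0.8]
grip_force: 41.0
eef_pos: [507.0, 23.9, 61.3]
force: [-0.7, -0.3, 1.3]
grip_force: 41.3
eef_pos: [507.1, 24.0, 61.2]
force: [-10.5, -2.0, 14.6]
grip_force: 42.8
0 t [-0.   0.1 -0.4] a [ 0.0006 -0.0008 -0.0004]
deg/row 0.06301156581746095 mm/row 0.38488904541010865
plate origin in slope [69.51 -0.08  6.33] rot err [-0.0006  0.0008  0.0004] force [-10.5  -2.   14.6]
```

```bash
python3 -m jog '[{"tx":0,"ty":0,"tz":-0.3,"ax":0,"ay":0,"az":0,"jaw":-0.1},{"tx":0,"ty":0,"tz":0,"ax":0,"ay":0,"az":0,"jaw":-0.3},{"tx":0,"ty":0,"tz":-15,"ax":0,"ay":0,"az":0,"jaw":-0.3},{"tx":0,"ty":0,"tz":-50,"ax":0,"ay":0,"az":0,"jaw":-0.3},{"tx":0,"ty":0,"tz":-60,"ax":0,"ay":0,"az":0,"jaw":-0.3}]'
python3 -m jog '[{"tx":0,"ty":0,"tz":-60,"ax":0,"ay":0,"az":0,"jaw":-0.5},{"tx":0,"ty":0,"tz":0,"ax":0,"ay":0,"az":0,"jaw":-0.5},{"tx":0,"ty":0,"tz":0,"ax":0,"ay":0,"az":0,"jaw":-0.5}]'
python3 - <<'E'
from h import *
w=cam('wrist');d=np.load('slope.npz');T=slopeT(d['v']);im=w['color'][:,:,::-1].copy()
P=np.array([[50,22,8],[50,-22,8],[-50,-22,8],[-50,22,8]])
A=np.c_[-d['RP'][:,0],d['RP'][:,1],-d['RP'][:,2]]
q=proj(w,P@A.T+sp(T,[69.6,0,6.7]));print(q)
for a in (20,80,140):
    l=proj(w,sp(T,[[a,-55,0],[a,55,0]]));cv2.line(im,*[tuple(int(v) for v in k.round()) for k in l],(0,0,255),1)
cv2.polylines(im,[q.round().astype(int)],True,(0,255,0),1);cv2.imwrite('pics/n1.png',im)
plan([558,-300,160],dn(180+22),6)
print(sense()['joints'],sense()['time_s'])
E
```

```text
time_s: 8.8
eef_pos: [455.0, 19.3, 175.8]
ee_rot: [0.209, -0.043, 0.977, 0.01]
force: [0.0, -1.0, 0.6]
grip_width: 0.652
grip_force: 0.0
time_s: 9.18
eef_pos: [431.2, 17.2, 229.2]
ee_rot: [0.209, -0.043, 0.977, 0.01]
force: [-0.3, 0.9, 0.6]
grip_width: 0.753
grip_force: 0.0
[[350.44494894 263.74081488]
 [300.04943968 263.77960677]
 [297.57869342 147.0392788 ]
 [352.76675576 146.99011436]]
0 t [-10.3 -54.6  17. ] a [-0.0101  0.0697 -0.0486]
1 t [ -8.8 -55.2  15.8] a [-0.0101  0.0697 -0.0486]
2 t [ -7.2 -55.7  14.7] a [-0.0101  0.0697 -0.0486]
3 t [ -5.4 -56.2  13.7] a [-0.0101  0.0697 -0.0486]
4 t [ -3.6 -56.5  12.8] a [-0.0101  0.0697 -0.0486]
5 t [ -1.7 -56.8  12. ] a [-0.0101  0.0697 -0.0486]
deg/row 4.901120247820379 mm/row 58.077202507114684
[-0.33992676 -0.12055382  2.04835637  0.23168926  0.8412293  -2.12101642] 9.225
```

View pics/n1.png

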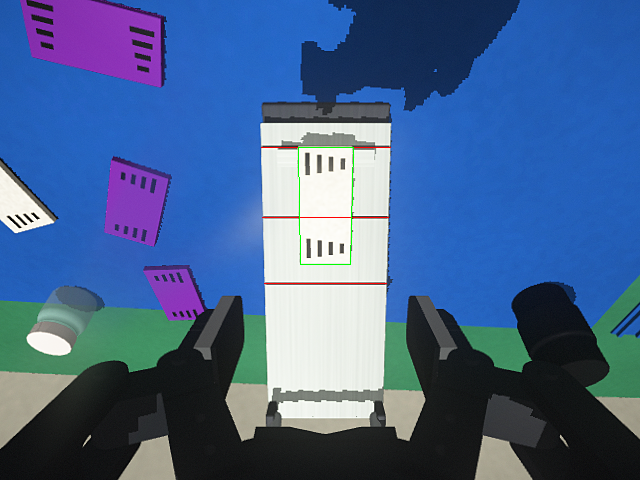

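The overlay confirms the narrow plate sits exactly on line 1, centred: its outline (297–353, 147–264) matches the prediction. On to the middle plate.

```bash
python3 -m jog '[{"tx":-10.3,"ty":-54.6,"tz":17,"ax":-0.01,"ay":0.07,"az":-0.049,"jaw":-0.5},{"tx":-8.8,"ty":-55.2,"tz":15.8,"ax":-0.01,"ay":0.07,"az":-0.049,"jaw":-0.5},{"tx":-7.2,"ty":-55.7,"tz":14.7,"ax":-0.01,"ay":0.07,"az":-0.049,"jaw":-0.5},{"tx":-5.4,"ty":-56.2,"tz":13.7,"ax":-0.01,"ay":0.07,"az":-0.049,"jaw":-0.5},{"tx":-3.6,"ty":-56.5,"tz":12.8,"ax":-0.01,"ay":0.07,"az":-0.049,"jaw":-0.5}]' >/dev/null; python3 -m jog '[{"tx":-1.7,"ty":-56.8,"tz":12,"ax":-0.01,"ay":0.068,"az":-0.049,"jaw":-0.5},{"tx":0,"ty":0,"tz":0,"ax":0,"ay":0,"az":0,"jaw":-0.5},{"tx":0,"ty":0,"tz":0,"ax":0,"ay":0,"az":0,"jaw":-0.5}]'
cat >> h.py <<'E'
def overplate(x0,y0,zt):
    w=cam('wrist')
    b=min(plates(w),key=lambda p:np.hypot(p[0]-x0,p[1]-y0));print(b)
    plan([b[0],b[1],zt],dn(180+b[4]),1);print(sense()['joints'].round(2),sense()['time_s'])
E
python3 -c "
from h import *
overplate(560,-302,140)"
```

```text
time_s: 10.22
eef_pos: [558.2, -299.4, 160.1]
ee_rot: [0.0, -0.192, 0.981, 0.0]
force: [-0.4, -0.1, 0.2]
grip_width: 0.752
grip_force: 0.0
(559.9263305664062, -303.9169616699219, 100.54920959472656, 54.54189682006836, 21.525522232055664, array([319., 209.]))
0 t [ 0.3 -5.  21.3] a [-0.0008  0.0014  0.0111]
deg/row 0.6412969001266235 mm/row 21.874414297070704
[-0.68  0.61  1.24  0.    1.29 -2.63] 10.275
```

```bash
python3 -m jog '[{"tx":0.3,"ty":-5,"tz":40,"ax":0,"ay":0,"az":0.011,"jaw":-0.52},{"tx":0,"ty":0,"tz":50,"ax":0,"ay":0,"az":0,"jaw":-0.52},{"tx":0,"ty":0,"tz":50,"ax":0,"ay":0,"az":0,"jaw":-0.52},{"tx":0,"ty":0,"tz":12,"ax":0,"ay":0,"az":0,"jaw":-0.52},{"tx":0,"ty":0,"tz":0,"ax":0,"ay":0,"az":0,"jaw":-0.52}]'|grep -E 'pos|force:|width'
python3 -c "
from h import *
plan([559.9,-303.9,-2],dn(201.5),1)"
```

```text
eef_pos: [560.8, -305.0, 11.3]
force: [0.2, 0.8, 0.7]
grip_width: 0.76
grip_force: 0.0
0 t [ 0.5  1.4 13.3] a [-0.0032  0.0024  0.0004]
deg/row 0.23115536030089995 mm/row 13.39727506743519
```

```bash
python3 -m jog '[{"tx":0.5,"ty":1.4,"tz":8,"ax":-0.003,"ay":0.002,"az":0,"jaw":-0.5},{"tx":0,"ty":0,"tz":4,"ax":0,"ay":0,"az":0,"jaw":-0.45},{"tx":0,"ty":0,"tz":1,"ax":0,"ay":0,"az":0,"jaw":-0.45}]'|grep -E 'pos|force:|width';  python3 -m jog '[{"tx":0,"ty":0,"tz":0,"ax":0,"ay":0,"az":0,"jaw":0},{"tx":0,"ty":0,"tz":0,"ax":0,"ay":0,"az":0,"jaw":0},{"tx":0,"ty":0,"tz":0,"ax":0,"ay":0,"az":0,"jaw":0}]' 40
python3 -c "
from h import *
s=sense();print(s['eef_pos'],rot(s['ee_rot'])[:,0]);d=np.load('slope.npz');T=slopeT(d['v'])
print(rot(s['ee_rot']).T@(np.array([559.9,-303.9,0])-s['eef_pos']))
p0=np.array([s['eef_pos'][0],s['eef_pos'][1],200]);
p=sp(T,[129.6,0,6.7])[0]-d['RP']@np.array([0,0,-2])+T[:3,2]*45;print(p)
plan(p,d['RP'],7,p0=p0)"
```

```text
eef_pos: [559.6, -304.1, -2.8]
force: [0.1, 0.5, -0.4]
grip_width: 0.725
grip_force: 0.0
time_s: 11.65
eef_pos: [559.7, -304.3, -2.5]
ee_rot: [0.0, -0.186, 0.982, 0.0]
force: [0.0, 0.0, 4.1]
grip_width: 0.615
grip_force: 42.4
[ 559.72354071 -304.2909305    -2.51316782] [-9.30450028e-01 -3.66418792e-01 -1.21435233e-04]
[-0.30773602  0.29910154 -2.51312829]
[534.526491    26.50065336 130.69881666]
0 t [-14.   45.3   9.9] a [ 0.0087 -0.0602  0.0403]
1 t [-11.5  45.9  10.3] a [ 0.0087 -0.0602  0.0403]
2 t [-9.  46.4 10.5] a [ 0.0087 -0.0602  0.0403]
3 t [-6.5 46.8 10.6] a [ 0.0087 -0.0602  0.0403]
4 t [-4.  47.1 10.5] a [ 0.0087 -0.0602  0.0403]
5 t [-1.5 47.3 10.2] a [ 0.0087 -0.0602  0.0403]
6 t [ 1.  47.4  9.8] a [ 0.0087 -0.0602  0.0403]
deg/row 4.177780977604598 mm/row 48.415846891398544
```

```bash
python3 -m jog '[{"tx":0,"ty":0,"tz":-25,"ax":0,"ay":0,"az":0,"jaw":0},{"tx":0,"ty":0,"tz":-60,"ax":0,"ay":0,"az":0,"jaw":0},{"tx":0,"ty":0,"tz":-60,"ax":0,"ay":0,"az":0,"jaw":0},{"tx":0,"ty":0,"tz":-57.5,"ax":0,"ay":0,"az":0,"jaw":0}]'|grep -E 'pos|force:|width'; python3 -m jog '[{"tx":-14,"ty":45.3,"tz":9.9,"ax":0.009,"ay":-0.06,"az":0.04,"jaw":0},{"tx":-11.5,"ty":45.9,"tz":10.3,"ax":0.009,"ay":-0.06,"az":0.04,"jaw":0},{"tx":-9,"ty":46.4,"tz":10.5,"ax":0.009,"ay":-0.06,"az":0.04,"jaw":0},{"tx":-6.5,"ty":46.8,"tz":10.6,"ax":0.009,"ay":-0.06,"az":0.04,"jaw":0},{"tx":-4,"ty":47,"tz":10.5,"ax":0.009,"ay":-0.06,"az":0.04,"jaw":0}]'|grep -E 'pos|force:|width';python3 -m jog '[{"tx":-1.5,"ty":47.3,"tz":10.2,"ax":0.009,"ay":-0.06,"az":0.04,"jaw":0},{"tx":1,"ty":47.4,"tz":9.8,"ax":0.009,"ay":-0.06,"az":0.04,"jaw":0},{"tx":0,"ty":0,"tz":0,"ax":0,"ay":0,"az":0,"jaw":0},{"tx":0,"ty":0,"tz":0,"ax":0,"ay":0,"az":0,"jaw":0}]'
python3 - <<'E'
from h import *
lay(129.6,[-.3,0,-2.5],8,2)
w=cam('wrist');save(w,'m1.png')
E
```

```text
eef_pos: [559.3, -304.0, 201.3]
force: [0.6, -0.1, -1.0]
grip_width: 0.617
grip_force: 42.4
eef_pos: [540.9, -66.6, 149.4]
force: [1.2, 0.9, -0.6]
grip_width: 0.613
grip_force: 42.4
time_s: 13.28
eef_pos: [534.4, 26.2, 130.1]
ee_rot: [0.21, -0.045, 0.977, 0.008]
force: [-0.5, -0.0, -0.8]
grip_width: 0.616
grip_force: 42.4
0 t [-2.5  0.2 18.4] a [-0.0008 -0.0006  0.0014]
1 t [-2.5  0.2 18.4] a [-0.0008 -0.0006  0.0014]
deg/row 0.09816161985397306 mm/row 18.535940284530678
plate origin in slope [129.54  -0.28  51.77] rot err [ 0.0015  0.0012 -0.0028] force [-0.5 -0.  -0.8]
```

View pics/m1.png

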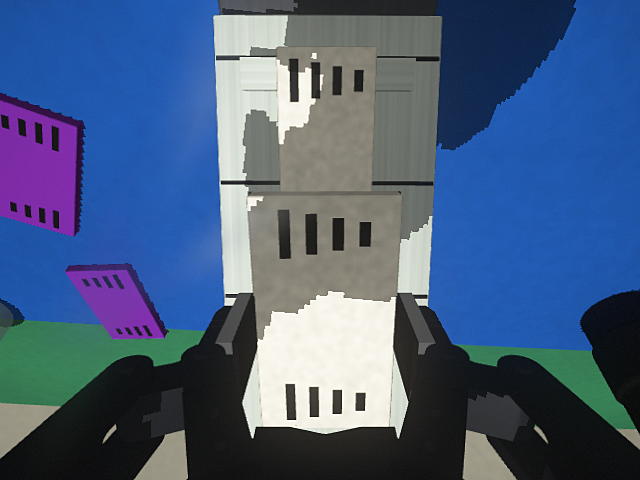

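The middle plate is square in the hand with its lower edge at row 192. The narrow plate lies on line 1 (row 58) and is centred on the board.

```bash
python3 -m jog '[{"tx":-2.5,"ty":0.2,"tz":18.4,"ax":-0.001,"ay":-0.001,"az":0.002,"jaw":0},{"tx":-2.5,"ty":0.1,"tz":18.4,"ax":0,"ay":0,"az":0,"jaw":0},{"tx":-1,"ty":0,"tz":5,"ax":0,"ay":0,"az":0,"jaw":0},{"tx":0,"ty":0,"tz":0,"ax":0,"ay":0,"az":0,"jaw":0}]'|grep -E 'pos|force:|width'
python3 -c "
from h import *
lay(129.6,[-.1,0,-2.5],0,1)"
```

```text
eef_pos: [556.8, 28.2, 94.4]
force: [-0.7, -0.7, 0.3]
grip_width: 0.614
grip_force: 42.4
0 t [-0.5  0.3  2.8] a [-0.0006 -0.0005 -0.0004]
deg/row 0.050078344056212774 mm/row 2.8892675331003326
plate origin in slope [129.5   -0.31   9.57] rot err [0.0006 0.0005 0.0004] force [-0.7 -0.7  0.3]
```

```bash
python3 -m jog '[{"tx":-0.3,"ty":0.3,"tz":1.4,"ax":0,"ay":0,"az":0,"jaw":0},{"tx":-0.2,"ty":0,"tz":0.7,"ax":0,"ay":0,"az":0,"jaw":0}]'|grep -E 'pos|force:'; python3 -m jog '[{"tx":0,"ty":0,"tz":0.5,"ax":0,"ay":0,"az":0,"jaw":0}]'|grep -E 'pos|force:';python3 -m jog '[{"tx":0,"ty":0,"tz":0.4,"ax":0,"ay":0,"az":0,"jaw":0}]'|grep -E 'pos|force:'
python3 -c "
from h import *
lay(129.6,[-.1,0,-2.5],0,1)"
```

```text
eef_pos: [558.0, 29.1, 93.0]
force: [-0.4, -0.2, -1.0]
grip_force: 42.4
eef_pos: [558.2, 29.2, 92.4]
force: [0.2, -0.2, -1.2]
grip_force: 42.4
eef_pos: [558.3, 29.2, 91.9]
force: [-1.0, -0.4, 2.2]
grip_force: 42.7
0 t [-0.1 -0.6 -0.1] a [-0.0003 -0.0002  0.0004]
deg/row 0.029311927605963174 mm/row 0.6315335206835068
plate origin in slope [129.51   0.61   6.58] rot err [ 0.0003  0.0002 -0.0004] force [-1.  -0.4  2.2]
```

```bash
python3 -m jog '[{"tx":0,"ty":-0.4,"tz":0.3,"ax":0,"ay":0,"az":0,"jaw":0}]'|grep -E 'pos|force:'
python3 -c "
from h import *
lay(129.6,[-.1,0,-2.5],0,1)"
python3 -m jog '[{"tx":0,"ty":0,"tz":-0.2,"ax":0,"ay":0,"az":0,"jaw":-0.35},{"tx":0,"ty":0,"tz":0,"ax":0,"ay":0,"az":0,"jaw":-0.5},{"tx":0,"ty":0,"tz":-15,"ax":0,"ay":0,"az":0,"jaw":-0.5},{"tx":0,"ty":0,"tz":-50,"ax":0,"ay":0,"az":0,"jaw":-0.5},{"tx":0,"ty":0,"tz":-60,"ax":0,"ay":0,"az":0,"jaw":-0.6}]' >/dev/null
python3 -m jog '[{"tx":0,"ty":0,"tz":-40,"ax":0,"ay":0,"az":0,"jaw":-0.75},{"tx":0,"ty":0,"tz":0,"ax":0,"ay":0,"az":0,"jaw":-0.75},{"tx":0,"ty":0,"tz":0,"ax":0,"ay":0,"az":0,"jaw":-0.75}]'
python3 - <<'E'
from h import *
w=cam('wrist');d=np.load('slope.npz');T=slopeT(d['v']);im=w['color'][:,:,::-1].copy()
A=np.c_[-d['RP'][:,0],d['RP'][:,1],-d['RP'][:,2]]
for x,h in ((69.6,22),(129.6,27)):
    P=np.array([[50,h,8],[50,-h,8],[-50,-h,8],[-50,h,8]])
    cv2.polylines(im,[proj(w,P@A.T+sp(T,[x,0,6.7])).round().astype(int)],True,(0,255,0),1)
cv2.imwrite('pics/m2.png',im)
plan([408,-327,160],dn(180-20.85),7)
print(sense()['joints'],sense()['time_s'])
E
```

```text
eef_pos: [558.4, 29.2, 91.8]
force: [-5.5, 3.9, 7.1]
grip_force: 43.4
0 t [-0.1 -0.5 -0.2] a [ 0.0003 -0.0004  0.0004]
deg/row 0.03536190358317875 mm/row 0.5993154461191189
plate origin in slope [129.48   0.54   6.48] rot err [-0.0003  0.0004 -0.0004] force [-5.5  3.9  7.1]
time_s: 15.45
eef_pos: [490.5, 22.9, 241.8]
ee_rot: [0.21, -0.043, 0.977, 0.009]
force: [-0.3, 1.0, -0.6]
grip_width: 0.872
grip_force: 0.0
0 t [ 19.5 -48.7   4. ] a [0.0137 0.0593 0.0637]
1 t [ 16.1 -49.8   5.7] a [0.0137 0.0593 0.0637]
2 t [ 12.5 -50.6   7.2] a [0.0137 0.0593 0.0637]
3 t [  8.8 -51.2   8.5] a [0.0137 0.0593 0.0637]
4 t [  5.  -51.5   9.7] a [0.0137 0.0593 0.0637]
5 t [  1.1 -51.6  10.5] a [0.0137 0.0593 0.0637]
6 t [ -2.8 -51.4  11.2] a [0.0137 0.0593 0.0637]
deg/row 5.046912959680277 mm/row 52.651191304351784
[-0.27043804  0.01214931  1.88957057  0.19288983  0.85104471 -2.02886888] 15.5
```

View pics/m2.png

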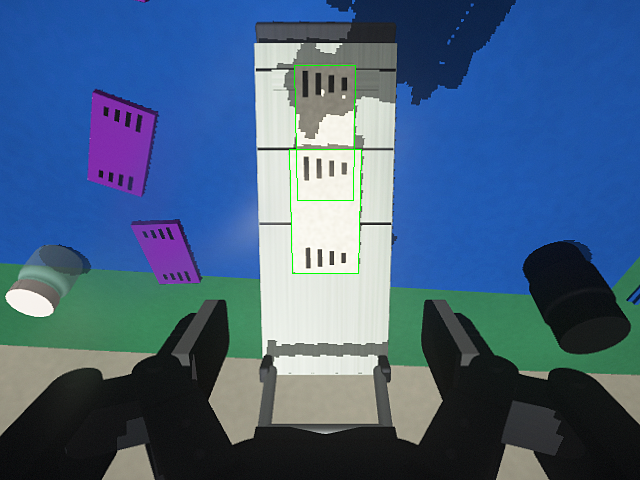

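The middle plate lies on line 2, with its lower edge at row 149 and within about 1 px of the predicted outline. Next is the wide plate.

```bash
python3 -m jog '[{"tx":19.5,"ty":-48.7,"tz":4,"ax":0.0137,"ay":0.0593,"az":0.0637,"jaw":-0.8},{"tx":16.1,"ty":-49.8,"tz":5.7,"ax":0.0137,"ay":0.0593,"az":0.0637,"jaw":-0.8},{"tx":12.5,"ty":-50.6,"tz":7.2,"ax":0.0137,"ay":0.0593,"az":0.0637,"jaw":-0.8},{"tx":8.8,"ty":-51.2,"tz":8.5,"ax":0.0137,"ay":0.0593,"az":0.0637,"jaw":-0.8},{"tx":5,"ty":-51.5,"tz":9.7,"ax":0.0137,"ay":0.0593,"az":0.0637,"jaw":-0.8}]' >/dev/null; python3 -m jog '[{"tx":1.1,"ty":-51.6,"tz":10.5,"ax":0.0137,"ay":0.0593,"az":0.0637,"jaw":-0.8},{"tx":-2.8,"ty":-51.4,"tz":11.2,"ax":0.0137,"ay":0.0593,"az":0.0637,"jaw":-0.8},{"tx":0,"ty":0,"tz":0,"ax":0,"ay":0,"az":0,"jaw":-0.8},{"tx":0,"ty":0,"tz":0,"ax":0,"ay":0,"az":0,"jaw":-0.8}]'
python3 -c "
from h import *
overplate(405,-329,10)"
```

```text
time_s: 16.62
eef_pos: [408.2, -326.3, 159.8]
ee_rot: [0.0, 0.181, 0.984, 0.001]
force: [0.2, 0.6, -0.2]
grip_width: 0.898
grip_force: 0.0
(402.7973937988281, -330.7987976074219, 99.32768249511719, 64.34881591796875, -20.862060546875, array([317., 204.]))
0 t [  3.7  -6.5 150.4] a [0.0008 0.0007 0.0013]
deg/row 0.09757983401199678 mm/row 150.5462362489813
[-0.9   0.37  1.61  0.    1.16 -2.11] 16.675
```

```bash
python3 -m jog '[{"tx":3.7,"ty":-6.5,"tz":45,"ax":0.001,"ay":0.001,"az":0.001,"jaw":-0.8},{"tx":0,"ty":0,"tz":50,"ax":0,"ay":0,"az":0,"jaw":-0.8},{"tx":0,"ty":0,"tz":50,"ax":0,"ay":0,"az":0,"jaw":-0.8},{"tx":0,"ty":0,"tz":5.4,"ax":0,"ay":0,"az":0,"jaw":-0.8},{"tx":0,"ty":0,"tz":0,"ax":0,"ay":0,"az":0,"jaw":-0.8}]'|grep -E 'pos|force:|width'
python3 -c "
from h import *
plan([402.8,-330.8,-4.5],dn(180-20.86),1)"
```

```text
eef_pos: [403.4, -332.0, 11.9]
force: [-0.5, -0.7, 0.1]
grip_width: 0.9
grip_force: 0.0
0 t [ 1.   1.  16.4] a [-0.0019  0.002   0.0001]
deg/row 0.15774673021533747 mm/row 16.46972479901889
```

```bash
python3 -m jog '[{"tx":1,"ty":1,"tz":9,"ax":-0.002,"ay":0.002,"az":0,"jaw":-0.75},{"tx":0,"ty":0,"tz":5,"ax":0,"ay":0,"az":0,"jaw":-0.7},{"tx":0,"ty":0,"tz":1.4,"ax":0,"ay":0,"az":0,"jaw":-0.65}]'|grep -E 'pos|force:|width';  python3 -m jog '[{"tx":0,"ty":0,"tz":0,"ax":0,"ay":0,"az":0,"jaw":-0.2},{"tx":0,"ty":0,"tz":0,"ax":0,"ay":0,"az":0,"jaw":-0.2},{"tx":0,"ty":0,"tz":0,"ax":0,"ay":0,"az":0,"jaw":-0.2}]' 40
python3 -c "
from h import *
s=sense();print(s['eef_pos'],rot(s['ee_rot'])[:,0]);d=np.load('slope.npz');T=slopeT(d['v'])
print(rot(s['ee_rot']).T@(np.array([402.8,-330.8,0])-s['eef_pos']))
p0=np.array([s['eef_pos'][0],s['eef_pos'][1],220]);
p=sp(T,[189.6,0,6.7])[0]-d['RP']@np.array([0,0,-4.5])+T[:3,2]*40;print(p)
plan(p,d['RP'],8,p0=p0)"
```

```text
eef_pos: [402.1, -330.6, -4.9]
force: [-0.4, 0.5, -0.9]
grip_width: 0.824
grip_force: 0.0
time_s: 18.05
eef_pos: [402.1, -330.8, -4.5]
ee_rot: [-0.001, 0.181, 0.983, 0.0]
force: [-2.3, 0.8, 6.3]
grip_width: 0.734
grip_force: 44.5
[ 402.12571422 -330.75213556   -4.51906684] [-0.93420548  0.35673338  0.00119058]
[-0.64161599  0.19904629 -4.51969323]
[588.87263102  31.34100754 155.97522384]
0 t [-5.7 50.6  8. ] a [-0.0119 -0.0522 -0.0559]
1 t [-8.  50.1  9. ] a [-0.0119 -0.0522 -0.0559]
2 t [-10.3  49.5  10.1] a [-0.0119 -0.0522 -0.0559]
3 t [-12.5  48.7  11.2] a [-0.0119 -0.0522 -0.0559]
4 t [-14.6  47.8  12.5] a [-0.0119 -0.0522 -0.0559]
5 t [-16.5  46.8  13.9] a [-0.0119 -0.0522 -0.0559]
6 t [-18.4  45.7  15.4] a [-0.0119 -0.0522 -0.0559]
7 t [-20.   44.4  16.9] a [-0.0119 -0.0522 -0.0559]
deg/row 4.434528607827987 mm/row 51.55170753324519
```

```bash
python3 -m jog '[{"tx":0,"ty":0,"tz":-45,"ax":0,"ay":0,"az":0,"jaw":-0.2},{"tx":0,"ty":0,"tz":-60,"ax":0,"ay":0,"az":0,"jaw":-0.2},{"tx":0,"ty":0,"tz":-60,"ax":0,"ay":0,"az":0,"jaw":-0.2},{"tx":0,"ty":0,"tz":-59.5,"ax":0,"ay":0,"az":0,"jaw":-0.2}]'|grep -E 'pos|force:|width'; python3 -m jog '[{"tx":-5.7,"ty":50.6,"tz":8,"ax":-0.012,"ay":-0.052,"az":-0.056,"jaw":-0.2},{"tx":-8,"ty":50,"tz":9,"ax":-0.012,"ay":-0.052,"az":-0.056,"jaw":-0.2},{"tx":-10.3,"ty":49.5,"tz":10,"ax":-0.012,"ay":-0.052,"az":-0.056,"jaw":-0.2},{"tx":-12.5,"ty":48.7,"tz":11.2,"ax":-0.012,"ay":-0.052,"az":-0.056,"jaw":-0.2}]' | grep -E 'pos|force:'; python3 -m jog '[{"tx":-14.6,"ty":47.8,"tz":12.5,"ax":-0.012,"ay":-0.052,"az":-0.056,"jaw":-0.2},{"tx":-16.5,"ty":46.8,"tz":13.9,"ax":-0.012,"ay":-0.052,"az":-0.056,"jaw":-0.2},{"tx":-18.4,"ty":45.7,"tz":15.4,"ax":-0.012,"ay":-0.052,"az":-0.056,"jaw":-0.2},{"tx":-20,"ty":44.4,"tz":16.9,"ax":-0.012,"ay":-0.052,"az":-0.056,"jaw":-0.2},{"tx":0,"ty":0,"tz":0,"ax":0,"ay":0,"az":0,"jaw":-0.2}]'
python3 -m jog '[{"tx":0,"ty":0,"tz":0,"ax":0,"ay":0,"az":0,"jaw":-0.2}]' >/dev/null
python3 - <<'E'
from h import *
lay(189.6,[-.3,0,-4.5],4,2)
# in-hand edges
w=cam('wrist');M=w['mount'];g=cv2.cvtColor(w['color'],cv2.COLOR_RGB2GRAY).astype(int)
cv2.imwrite('wide.png',w['color'][:,:,::-1])
col=g[170:215,325];print(col)
def intool(px,z):
    d=rays(w,px)@M[:3,:3].T;o=M[:3,3];return o+d*((z-o[2])/d[:,2])[:,None]
print(intool([(325,188),(325,190),(325,192)],-12.5))
E
```

```text
eef_pos: [402.1, -330.7, 221.5]
force: [0.3, -0.5, -1.5]
grip_width: 0.735
grip_force: 44.7
eef_pos: [496.0, -148.5, 187.5]
force: [0.9, -0.2, -0.8]
grip_force: 44.7
time_s: 19.68
eef_pos: [588.4, 33.8, 154.6]
ee_rot: [0.209, -0.046, 0.977, 0.011]
force: [-0.1, -0.4, -0.7]
grip_width: 0.73
grip_force: 44.7
0 t [-2.5  0.2 17.8] a [ 0.0007 -0.0011  0.0002]
1 t [-2.5  0.2 17.8] a [ 0.0007 -0.0011  0.0002]
deg/row 0.07598632970053563 mm/row 17.9796430914835
plate origin in slope [189.45  -0.47  46.65] rot err [-0.0014  0.0022 -0.0003] force [-0.8  0.  -0.3]
[132 134 132 135 134 133 134 135 137 137 137 135 133 132 132 130 130 133
 133 131 139 109  98  99  97 110 123 123 125 126 126 128 129 127 129 133
 128 131 128 127 127 125 122 124 124]
[[ 52.46032487  -0.06270254 -12.5       ]
 [ 51.77366925  -0.06256749 -12.5       ]
 [ 51.08491687  -0.06243197 -12.5       ]]
```

```bash
python3 -m jog '[{"tx":-2.5,"ty":0.2,"tz":17.8,"ax":0.001,"ay":-0.001,"az":0,"jaw":-0.2},{"tx":-2.5,"ty":0.2,"tz":17.8,"ax":0,"ay":-0.001,"az":0,"jaw":-0.2},{"tx":0,"ty":0,"tz":0,"ax":0,"ay":0,"az":0,"jaw":-0.2}]'|grep -E 'pos|force:|width'
python3 -c "
from h import *
lay(189.6,[-.2,0,-4.5],0,1)"
```

```text
eef_pos: [607.4, 32.3, 124.6]
force: [0.5, -0.2, -1.0]
grip_width: 0.732
grip_force: 44.7
0 t [-1.2  0.7  3.4] a [ 0.0003 -0.0015 -0.0011]
deg/row 0.10613108373599371 mm/row 3.684857878542663
plate origin in slope [188.93  -0.7   10.25] rot err [-0.0003  0.0015  0.0011] force [ 0.5 -0.2 -1. ]
```

```bash
python3 -m jog '[{"tx":-0.6,"ty":0.2,"tz":1.4,"ax":0,"ay":-0.001,"az":0,"jaw":-0.2},{"tx":-0.3,"ty":0,"tz":0.9,"ax":0,"ay":0,"az":0,"jaw":-0.2}]'|grep -E 'pos|force:'; python3 -c "
from h import *
lay(189.6,[-.2,0,-4.5],0,1)"; python3 -m jog '[{"tx":-0.1,"ty":0,"tz":0.5,"ax":0,"ay":0,"az":0,"jaw":-0.2}]'|grep -E 'pos|force:'
python3 -c "
from h import *
lay(189.6,[-.2,0,-4.5],0,1)"
```

```text
eef_pos: [609.5, 33.4, 124.3]
force: [0.1, 0.5, -0.4]
grip_force: 44.7
0 t [ 0.7 -0.2  2.3] a [0.0002 0.0022 0.0002]
deg/row 0.12773315401956223 mm/row 2.3874033601497526
plate origin in slope [1.9063e+02 1.8000e-01 8.8400e+00] rot err [-0.0002 -0.0022 -0.0002] force [ 0.1  0.5 -0.4]
eef_pos: [609.8, 33.6, 123.6]
force: [-0.5, 0.4, -1.0]
grip_force: 44.7
0 t [ 0.7 -0.4  1.5] a [0.0005 0.0018 0.0005]
deg/row 0.10861092429962832 mm/row 1.6828305584197238
plate origin in slope [190.46   0.42   8.08] rot err [-0.0005 -0.0018 -0.0005] force [-0.5  0.4 -1. ]
```

```bash
python3 -m jog '[{"tx":0.5,"ty":-0.3,"tz":0.8,"ax":0,"ay":0.001,"az":0,"jaw":-0.2}]'|grep -E 'pos|force:'; python3 -m jog '[{"tx":0.1,"ty":0,"tz":0.4,"ax":0,"ay":0,"az":0,"jaw":-0.2}]'|grep -E 'pos|force:';python3 -m jog '[{"tx":0,"ty":0,"tz":0.3,"ax":0,"ay":0,"az":0,"jaw":-0.2}]'|grep -E 'pos|force:'
python3 -c "
from h import *
lay(189.6,[-.2,0,-4.5],0,1)"
```

```text
eef_pos: [609.7, 33.4, 122.5]
force: [0.9, 0.4, -0.9]
grip_force: 44.7
eef_pos: [609.7, 33.4, 121.8]
force: [0.4, 0.0, 0.0]
grip_force: 44.8
eef_pos: [609.8, 33.4, 121.8]
force: [-4.7, -0.5, 5.6]
grip_force: 45.4
0 t [-0.1 -0.2 -0.2] a [0.0006 0.0001 0.0007]
deg/row 0.0554510622452383 mm/row 0.3176124368639343
plate origin in slope [189.47   0.23   6.53] rot err [-0.0006 -0.0001 -0.0007] force [-4.7 -0.5  5.6]
```

```bash
python3 -m jog '[{"tx":0,"ty":0,"tz":-0.2,"ax":0,"ay":0,"az":0,"jaw":-0.6},{"tx":0,"ty":0,"tz":0,"ax":0,"ay":0,"az":0,"jaw":-0.7},{"tx":0,"ty":0,"tz":-15,"ax":0,"ay":0,"az":0,"jaw":-0.7},{"tx":0,"ty":0,"tz":-50,"ax":0,"ay":0,"az":0,"jaw":-0.7},{"tx":0,"ty":0,"tz":-60,"ax":0,"ay":0,"az":0,"jaw":-0.5}]' >/dev/null
python3 -m jog '[{"tx":0,"ty":0,"tz":-50,"ax":0,"ay":0,"az":0,"jaw":1},{"tx":0,"ty":0,"tz":-20,"ax":0,"ay":0,"az":0,"jaw":1},{"tx":0,"ty":0,"tz":0,"ax":0,"ay":0,"az":0,"jaw":1}]'
python3 - <<'E'
from h import *
np.set_printoptions(precision=1,suppress=True)
d=np.load('slope.npz');T=slopeT(d['v'])
for n in ('wrist','top','scene'):
    w=cam(n)
    try:
        for r in place_of('bail_rod',n)[:2]: 
            p=pts(w,r['centre']);print(n,r['conf'],r['centre'],p,(p-T[:3,3])@T[:3,:3])
    except Exception as e: print(e)
    # reproject model rod for angles
    for a in (1.8,1.9,2,2.1,2.2):
        print(a,proj(w,sp(T,[[262-50*np.cos(a),0,16.8+50*np.sin(a)]])))
    if n=='wrist':
        im=w['color'][:,:,::-1].copy();A=np.c_[-d['RP'][:,0],d['RP'][:,1],-d['RP'][:,2]]
        for x,h in ((69.6,22),(129.6,27),(189.6,32)):
            P=np.array([[50,h,8],[50,-h,8],[-50,-h,8],[-50,h,8]])
            cv2.polylines(im,[proj(w,P@A.T+sp(T,[x,0,6.7])).round().astype(int)],True,(0,255,0),1)
        cv2.imwrite('pics/v1.png',im)
    if n=='top': top=w
for a in (2,1,0): print(a,sp(T,[[262-50*np.cos(a),0,16.8+50*np.sin(a)]]))
E
```

```text
time_s: 21.98
eef_pos: [529.6, 26.1, 301.6]
ee_rot: [0.212, -0.044, 0.976, 0.009]
force: [0.6, -0.9, -0.3]
grip_width: 0.112
grip_force: 0.0
wrist 0.6 [325.1, 328.8] [[653.6  37.1 226.6]] [[281.5  -0.   67.7]]
1.8 [[325.1 317.6]]
1.9 [[325.1 322.8]]
2 [[325.1 327.5]]
2.1 [[325.1 331.6]]
2.2 [[325.1 335.1]]
top 0.5 [310.0, 197.2] [[664.2  39.5 153.4]] [[251.8   1.4  -0.1]]
1.8 [[311.3 200.2]]
1.9 [[311.  198.1]]
2 [[310.8 196. ]]
2.1 [[310.5 193.9]]
2.2 [[310.3 191.9]]
scene 0.59 [340.1, 221.9] [[662.9  44.7 223.3]] [[288.3   6.8  59.6]]
1.8 [[333.9 222.1]]
1.9 [[335.4 222.3]]
2 [[336.9 222.7]]
2.1 [[338.5 223.2]]
2.2 [[340.  223.9]]
2 [[657.5  37.5 222.7]]
1 [[618.9  34.  194.5]]
0 [[621.7  34.3 146.6]]
```

View pics/v1.png

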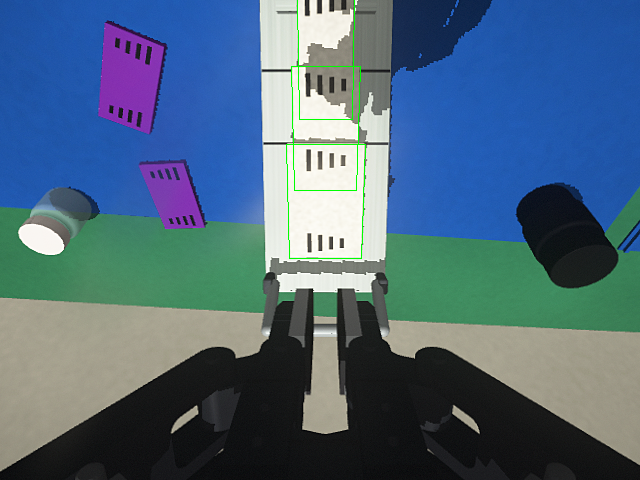

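All three plates match their outlines: the wide plate spans (287–366, 143–258) on line 3. The rod shows at (325,328), about 2.0 rad. I'll shut the fingers and go behind the rod.

Run:
```python
from h import *
d=np.load('slope.npz');T=slopeT(d['v']);yaw=np.degrees(d['v'][2]);D=dn(180+yaw)
plan(sp(T,[262-50*np.cos(2),0,16.8+50*np.sin(2)])[0]+[38,3.4,80],D,4)
p=None
for a in (2.1,2,1.8,1.6,1.4,1.2,1.0,.9):
    r=sp(T,[262-50*np.cos(a),0,16.8+50*np.sin(a)])[0]; t=r-D[:,0]*17-[0,0,14]
    print(a,'tcp',t.round(1),'d tool',None if p is None else (D.T@(t-p)).round(1));p=t
```

```text
0 t [-38.4  -0.1  16.1] a [0.0003 0.1056 0.0002]
1 t [-39.9  -0.1  11.9] a [0.0003 0.1056 0.0002]
2 t [-40.9  -0.1   7.7] a [0.0003 0.1056 0.0002]
3 t [-41.5  -0.    3.3] a [0.0003 0.1056 0.0002]
deg/row 6.050795758907124 mm/row 41.62639598814931
2.1 tcp [679.4  39.4 209.1] d tool None
2 tcp [674.5  39.  208.7] d tool [ 5.  -0.   0.4]
1.8 tcp [664.8  38.1 206.4] d tool [ 9.7 -0.   2.3]
1.6 tcp [655.8  37.3 202.2] d tool [9.1 0.  4.2]
1.4 tcp [647.7  36.6 196.4] d tool [ 8.1 -0.   5.9]
1.2 tcp [641.  36. 189.] d tool [ 6.7 -0.   7.4]
1.0 tcp [635.9  35.5 180.5] d tool [ 5.1 -0.   8.6]
0.9 tcp [634.   35.4 175.8] d tool [1.9 0.  4.6]
```

```bash
python3 -m jog '[{"tx":-38.4,"ty":0,"tz":16,"ax":0,"ay":0.106,"az":0,"jaw":1},{"tx":-40,"ty":0,"tz":12,"ax":0,"ay":0.106,"az":0,"jaw":1},{"tx":-41,"ty":0,"tz":7.7,"ax":0,"ay":0.106,"az":0,"jaw":1},{"tx":-41.5,"ty":0,"tz":3.3,"ax":0,"ay":0.106,"az":0,"jaw":1},{"tx":0,"ty":0,"tz":0,"ax":0,"ay":0,"az":0,"jaw":1}]'
python3 -c "
from h import *
d=np.load('slope.npz');plan([695,40.6,209],dn(180+np.degrees(d['v'][2])),2)"
```

```text
time_s: 22.9
eef_pos: [691.7, 40.1, 299.0]
ee_rot: [0.007, -0.045, 0.999, 0.001]
force: [-0.6, 0.5, -0.4]
grip_width: -0.001
grip_force: 0.0
0 t [-1.  0. 45.] a [0.001  0.0073 0.0009]
1 t [-1.3  0.1 45. ] a [0.001  0.0073 0.0009]
deg/row 0.42685208022625715 mm/row 45.007819805113705
```

```bash
python3 -m jog '[{"tx":-1,"ty":0,"tz":45,"ax":0,"ay":0.007,"az":0,"jaw":1},{"tx":-1.3,"ty":0,"tz":45,"ax":0,"ay":0.007,"az":0,"jaw":1},{"tx":0,"ty":0,"tz":0,"ax":0,"ay":0,"az":0,"jaw":1},{"tx":8,"ty":0,"tz":0,"ax":0,"ay":0,"az":0,"jaw":1},{"tx":8,"ty":0,"tz":0,"ax":0,"ay":0,"az":0,"jaw":1}]'
python3 -m jog '[{"tx":5,"ty":0,"tz":0.4,"ax":0,"ay":0,"az":0,"jaw":1},{"tx":4.8,"ty":0,"tz":1.1,"ax":0,"ay":0,"az":0,"jaw":1},{"tx":4.8,"ty":0,"tz":1.1,"ax":0,"ay":0,"az":0,"jaw":1},{"tx":4.5,"ty":0,"tz":2.1,"ax":0,"ay":0,"az":0,"jaw":1}]'|grep -E 'pos|force:'
python3 -m jog '[{"tx":4.5,"ty":0,"tz":2.1,"ax":0,"ay":0,"az":0,"jaw":1},{"tx":4,"ty":0,"tz":3,"ax":0,"ay":0,"az":0,"jaw":1},{"tx":4,"ty":0,"tz":3,"ax":0,"ay":0,"az":0,"jaw":1},{"tx":3.3,"ty":0,"tz":3.7,"ax":0,"ay":0,"az":0,"jaw":1},{"tx":3.3,"ty":0,"tz":3.7,"ax":0,"ay":0,"az":0,"jaw":1}]'|grep -E 'pos|force:'
python3 -c "
from h import *
d=np.load('slope.npz');T=slopeT(d['v']);w=cam('wrist');save(w,'b1.png') if 0 else cv2.imwrite('b1.png',w['color'][:,:,::-1])
for r in place_of('bail_rod','wrist')[:2]:
    p=pts(w,r['centre']);print(r,((p-T[:3,3])@T[:3,:3]).round(1))
for a in (1.4,1.3,1.2,1.1,1): print(a,proj(w,sp(T,[[262-50*np.cos(a),0,16.8+50*np.sin(a)]])))
"
```

```text
time_s: 23.52
eef_pos: [676.8, 38.9, 217.3]
ee_rot: [0.005, -0.045, 0.999, 0.0]
force: [0.3, -0.6, 1.0]
grip_width: -0.002
grip_force: 0.0
eef_pos: [657.7, 37.3, 209.7]
force: [0.5, 0.8, 1.1]
grip_force: 0.5
eef_pos: [638.8, 35.6, 193.8]
force: [3.0, -0.4, -0.8]
grip_force: 0.8
{'centre': [325.3, 278.7], 'conf': 0.78} [[ 2.423e+02 -2.000e-01  6.790e+01]]
1.4 [[325.7944301  310.29215445]]
1.3 [[325.79170742 296.97571941]]
1.2 [[325.78534503 284.56440109]]
1.1 [[325.77565871 273.23779489]]
1 [[325.763024   263.12951691]]
```

```bash
python3 -m jog '[{"tx":2.7,"ty":0,"tz":3.8,"ax":0,"ay":0,"az":0,"jaw":1},{"tx":2.7,"ty":0,"tz":3.8,"ax":0,"ay":0,"az":0,"jaw":1},{"tx":2.3,"ty":0,"tz":4,"ax":0,"ay":0,"az":0,"jaw":1},{"tx":0,"ty":0,"tz":0,"ax":0,"ay":0,"az":0,"jaw":1}]'|grep -E 'pos|force:'
python3 -m jog '[{"tx":-6,"ty":0,"tz":0,"ax":0,"ay":0,"az":0,"jaw":1},{"tx":0,"ty":0,"tz":-35,"ax":0,"ay":0,"az":0,"jaw":1},{"tx":0,"ty":0,"tz":-35,"ax":0,"ay":0,"az":0,"jaw":1},{"tx":0,"ty":0,"tz":0,"ax":0,"ay":0,"az":0,"jaw":1}]'
python3 - <<'E'
from h import *
d=np.load('slope.npz');T=slopeT(d['v']);w=cam('wrist')
for r in place_of('bail_rod','wrist')[:1]: print(r)
A=np.arange(.6,1.31,.05);q=[proj(w,sp(T,[[262-50*np.cos(a),0,16.8+50*np.sin(a)]]))[0,1] for a in A]
a0=np.interp(r['centre'][1],q,A) if q[0]<q[-1] else np.interp(-r['centre'][1],-np.array(q),A);print('angle',a0)
D=dn(180+np.degrees(d['v'][2]))
def pose(a):
    ph=np.radians(28)*np.clip((.9-a)/.9,0,1)
    Rt=D@R.from_euler('y',-ph).as_matrix()
    return sp(T,[262-50*np.cos(a),0,16.8+50*np.sin(a)])[0]-Rt[:,2]*5,Rt
p,Rt=pose(a0);plan(p+[0,0,25],Rt,2)
L=list(np.linspace(a0,0,10));
for a,b in zip(L,L[1:]):
    p0,R0=pose(a);p1,R1=pose(b);print(round(b,2),(R0.T@(p1-p0)).round(1),R.from_matrix(R0.T@R1).as_rotvec().round(3),p1.round(1))
E
```

```text
eef_pos: [632.2, 35.0, 181.9]
force: [8.1, -0.4, -4.3]
grip_force: 4.0
time_s: 25.75
eef_pos: [637.7, 35.3, 255.3]
ee_rot: [0.006, -0.045, 0.999, 0.0]
force: [0.7, -0.4, -0.0]
grip_width: -0.003
grip_force: 0.0
{'centre': [325.9, 210.2], 'conf': 0.62}
angle 0.7810020056906705
0 t [10.9  0.1 18.8] a [ 0.0005 -0.0295  0.0007]
1 t [11.5  0.1 18.5] a [ 0.0005 -0.0295  0.0007]
deg/row 1.6895358156408393 mm/row 21.74977483408041
0.69 [1.3 0.  4.2] [-0.    -0.047  0.   ] [614.1  33.6 184.8]
0.61 [ 1.1 -0.   4.3] [-0.    -0.047 -0.   ] [613.4  33.5 180.5]
0.52 [0.9 0.  4.3] [-0.    -0.047  0.   ] [613.2  33.5 176.1]
0.43 [0.8 0.  4.3] [ 0.    -0.047 -0.   ] [613.3  33.5 171.7]
0.35 [0.6 0.  4.3] [-0.    -0.047 -0.   ] [613.8  33.6 167.4]
0.26 [ 0.4 -0.   4.3] [ 0.    -0.047  0.   ] [614.7  33.6 163.1]
0.17 [ 0.3 -0.   4.3] [-0.    -0.047  0.   ] [615.9  33.7 158.9]
0.09 [ 0.1 -0.   4.3] [ 0.    -0.047  0.   ] [617.5  33.9 154.9]
0.0 [-0.1 -0.   4.3] [-0.    -0.047 -0.   ] [619.4  34.1 151. ]
```

```bash
python3 -m jog '[{"tx":10.9,"ty":0,"tz":18.8,"ax":0,"ay":-0.03,"az":0,"jaw":1},{"tx":11.5,"ty":0,"tz":18.5,"ax":0,"ay":-0.03,"az":0,"jaw":1},{"tx":0,"ty":0,"tz":0,"ax":0,"ay":0,"az":0,"jaw":1},{"tx":1,"ty":0,"tz":15,"ax":0,"ay":0,"az":0,"jaw":1},{"tx":0,"ty":0,"tz":0,"ax":0,"ay":0,"az":0,"jaw":1}]'
python3 - <<'E'
from h import *
d=np.load('slope.npz');T=slopeT(d['v']);D=dn(180+np.degrees(d['v'][2]))
ph=np.radians(28)*.13;Rt=D@R.from_euler('y',-ph).as_matrix()
p=sp(T,[262-50*np.cos(.78),0,16.8+50*np.sin(.78)])[0]-Rt[:,2]*5
plan(p,Rt,2)
E
```

```text
time_s: 26.48
eef_pos: [615.4, 33.5, 198.3]
ee_rot: [0.032, -0.045, 0.998, 0.002]
force: [0.6, 0.2, -1.2]
grip_width: 0.004
grip_force: 0.0
0 t [0.4 0.1 4.6] a [0.0007 0.0005 0.0007]
1 t [0.4 0.1 4.6] a [0.0007 0.0005 0.0007]
deg/row 0.06005004057215754 mm/row 4.6186640814152975
```

```bash
python3 -m jog '[{"tx":0.2,"ty":0,"tz":4.6,"ax":0,"ay":0,"az":0,"jaw":1},{"tx":0.2,"ty":0,"tz":4.6,"ax":0,"ay":0,"az":0,"jaw":1},{"tx":1.3,"ty":0,"tz":4.2,"ax":0,"ay":-0.047,"az":0,"jaw":1},{"tx":1.1,"ty":0,"tz":4.3,"ax":0,"ay":-0.047,"az":0,"jaw":1}]'|grep -E 'pos|force:'
python3 -m jog '[{"tx":0.9,"ty":0,"tz":4.3,"ax":0,"ay":-0.047,"az":0,"jaw":1},{"tx":0.8,"ty":0,"tz":4.3,"ax":0,"ay":-0.047,"az":0,"jaw":1}]'|grep -E 'pos|force:'
python3 -m jog '[{"tx":0.6,"ty":0,"tz":4.3,"ax":0,"ay":-0.047,"az":0,"jaw":1},{"tx":0.4,"ty":0,"tz":4.3,"ax":0,"ay":-0.047,"az":0,"jaw":1}]'|grep -E 'pos|force:'
python3 -c "
from h import *
d=np.load('slope.npz');T=slopeT(d['v']);w=cam('wrist')
for r in place_of('bail_rod','wrist')[:1]: print(r)
for a in (0,.2,.4,.6,.8): print(a,proj(w,sp(T,[[262-50*np.cos(a),0,16.8+50*np.sin(a)]])))
D=dn(180+np.degrees(d['v'][2]))
for a in (.09,0):
  Rt=D@R.from_euler('y',-np.radians(28)*(.9-a)/.9).as_matrix();plan(sp(T,[262-50*np.cos(a),0,16.8+50*np.sin(a)])[0]-Rt[:,2]*5,Rt,1)"
```

```text
eef_pos: [614.2, 33.3, 181.8]
force: [0.4, -0.3, 0.8]
grip_force: 0.4
eef_pos: [613.9, 33.3, 173.1]
force: [-0.9, -0.0, 0.5]
grip_force: 0.5
eef_pos: [615.3, 33.5, 164.5]
force: [-0.9, 0.8, 0.5]
grip_force: 0.5
0 [[325.63053542 288.24838705]]
0.2 [[325.67975022 295.99971633]]
0.4 [[325.72649348 309.1103106 ]]
0.6 [[325.76752012 327.76129235]]
0.8 [[325.79906969 351.62813285]]
0 t [0.5 0.1 9.4] a [ 0.0014 -0.0916  0.0008]
deg/row 5.249953117139146 mm/row 9.381000955130931
0 t [ 0.   0.1 13.8] a [ 0.0014 -0.1405  0.0007]
deg/row 8.049672996452843 mm/row 13.831038755711363
```

```bash
python3 -m jog '[{"tx":0.2,"ty":0,"tz":4.6,"ax":0,"ay":-0.047,"az":0,"jaw":1},{"tx":0.2,"ty":0,"tz":4.6,"ax":0,"ay":-0.046,"az":0,"jaw":1},{"tx":0,"ty":0,"tz":2,"ax":0,"ay":-0.047,"az":0,"jaw":1}]'|grep -E 'pos|force:'
python3 -m jog '[{"tx":0,"ty":0,"tz":1,"ax":0,"ay":0,"az":0,"jaw":1}]'|grep -E 'pos|force:'
python3 -m jog '[{"tx":0,"ty":0,"tz":0.8,"ax":0,"ay":0,"az":0,"jaw":1}]'|grep -E 'pos|force:'
python3 -c "
from h import *
s=sense();d=np.load('slope.npz');T=slopeT(d['v']);Rn=rot(s['ee_rot']);print(((s['eef_pos']+Rn[:,2]*5-T[:3,3])@T[:3,:3]).round(1))"
```

```text
eef_pos: [619.6, 33.8, 154.3]
force: [-0.0, 0.4, 0.5]
grip_force: 0.4
eef_pos: [619.5, 33.9, 153.1]
force: [-0.6, -0.0, 1.0]
grip_force: 0.4
eef_pos: [620.3, 33.9, 152.7]
force: [-0.9, -0.1, 0.0]
grip_force: 0.4
[ 2.137e+02 -2.000e-01  1.780e+01]
```

```bash
python3 -m jog '[{"tx":0,"ty":0,"tz":0.8,"ax":0,"ay":0,"az":0,"jaw":1}]'|grep -E 'pos|force:'
python3 -m jog '[{"tx":0,"ty":0,"tz":0.6,"ax":0,"ay":0,"az":0,"jaw":1}]'|grep -E 'pos|force:'
python3 -m jog '[{"tx":0,"ty":0,"tz":0.5,"ax":0,"ay":0,"az":0,"jaw":1}]'|grep -E 'pos|force:'
```

```text
eef_pos: [620.7, 34.0, 151.9]
force: [-0.2, -0.4, 1.0]
grip_force: 0.4
eef_pos: [620.9, 34.0, 151.4]
force: [-3.1, -0.3, 4.1]
grip_force: 2.8
eef_pos: [621.0, 34.0, 151.3]
force: [-7.1, -1.2, 8.5]
grip_force: 5.2
```

Rod is firmly on the plate (about 11 N). I'll back off and check.

```bash
python3 -m jog '[{"tx":0,"ty":0,"tz":-10,"ax":0,"ay":0,"az":0,"jaw":1},{"tx":0,"ty":0,"tz":-50,"ax":0,"ay":0,"az":0,"jaw":1},{"tx":0,"ty":0,"tz":-60,"ax":0,"ay":0,"az":0,"jaw":1},{"tx":0,"ty":0,"tz":-40,"ax":0,"ay":0,"az":0,"jaw":1},{"tx":0,"ty":0,"tz":0,"ax":0,"ay":0,"az":0,"jaw":1}]'
python3 - <<'E'
from h import *
w=cam('wrist');d=np.load('slope.npz');T=slopeT(d['v']);im=w['color'][:,:,::-1].copy();A=np.c_[-d['RP'][:,0],d['RP'][:,1],-d['RP'][:,2]]
for x,h in ((69.6,22),(129.6,27),(189.6,32)):
    P=np.array([[50,h,8],[50,-h,8],[-50,-h,8],[-50,h,8]])
    cv2.polylines(im,[proj(w,P@A.T+sp(T,[x,0,6.7])).round().astype(int)],True,(0,255,0),1)
cv2.imwrite('pics/end.png',im)
for r in place_of('bail_rod','wrist')[:1]: print(r)
for a in (-.1,0,.1,.2): print(a,proj(w,sp(T,[[262-50*np.cos(a),0,16.8+50*np.sin(a)]])))
E
```

```text
time_s: 29.2
eef_pos: [546.0, 26.9, 295.6]
ee_rot: [0.245, -0.044, 0.969, 0.01]
force: [-0.2, 0.2, 0.0]
grip_width: -0.002
grip_force: 0.0
{'centre': [324.8, 201.7], 'conf': 0.64}
-0.1 [[326.05708562 204.0003768 ]]
0 [[326.06673105 204.73056507]]
0.1 [[326.07505793 206.10004964]]
0.2 [[326.08190777 208.12250687]]
```

View pics/end.png

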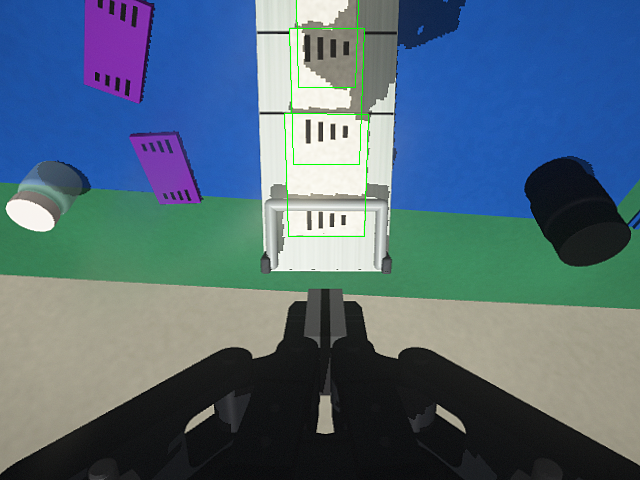

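The rod lies across the upper end of the wide plate, at row 203. The plates have not moved, and the jar and lens stand. I'm handing it in.

```bash
python3 -c "
from rig import *
print(finish_job())"
```

```text
the job is handed in; nothing more can be done
None
```

The three plates are laid on their lines, within about 1 mm in the wrist-camera check. The bail rests on the upper end of the widest plate and the lens, camera body and jar were not touched; the job was handed in at about 29 s.

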